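Clear the stuck briquettes from the smoke generator

ROBOT

A 6-joint arm with a two-finger parallel gripper is mounted at the origin on the work surface. World frame = base frame: x ahead of the robot, y to its left, z up, the work surface at z = 0. Lengths are in m, angles in rad, forces in N, time in s.
With the tool pointing down it reaches from about 0.325 to 0.775 m from the base axis. Payload 5.5 kg.
Tool frame: the origin (TCP) lies at the very end of the fingers, on their centre line; the grasp point (between the pads) lies 19 mm behind it; z points along the fingers, y is the direction in which the jaws open and shut (so a half turn about z gives the same grasp; the last joint's range is limited). The gripper opens to 88 mm and grips with 3 to 60 N. Pads are 20 mm wide; open, the fingers measure 115 mm over their backs; the gripper's body (75 mm by 178 mm) begins 61 mm behind the grasp point.
Start: joints at [1.273, 0.091, 1.231, -0, 1.82, -0.057], TCP at [0.143, 0.583, 0.201] pointing down, gripper open.
Joint ranges: [-2.87, 2.87], [-0.86, 2.18], [0.17, 2.46], [-1.51, 4.65], [0.06, 2.69], [-2.65, 2.65]. Speed limits (rad/s): [2.57, 2.57, 3.01, 3.14, 3.14, 3.14].

INTERFACE

Orientations are given as [roll, pitch, yaw] about the fixed x, y, z axes, in that order (R = Rz(yaw) Ry(pitch) Rx(roll)).
In Python, from workcell import get_obs, get_image, sign_off gives the robot as it stands. The module is installed in compiled form; this text tells all that it offers.
- The arm moves only by the tool step_arm, never from a script. Its argument "deltas" is a list of rows, each a list of 5 numbers: the opening, from 0 (shut) to 1 (fully open), then the shift along the tool's x, y, z each as a share of 100 mm, from -1 to 1, then the turn about the tool's z as a share of 45 degrees, from -1 to 1. In form: [[fingers, x, y, z, yaw], ...]. A call has 1 to 12 rows; each row is the pose to reach, as a shift and turn from the pose commanded when the call began, along the tool's axes at that moment; what a row does not reach only later rows make up. A row lasts 1/12 s, in which the tool goes at most 41.7 mm and 7.16 degrees, less where a joint would pass 70% of its speed; a pose out of reach is approached as far as the arm can. A call with a number of a shift or a turn outside -1 to 1 is refused whole. A call with a gripper value outside its range is refused whole. The fingers move at their own pace and stop on an object; "squeeze" is the grip in N (left out, the last holds). Time passes only in rows, so rows that repeat a pose let the fingers close. It gives the time, the measured TCP pose, the force and the opening at its end, in the units of the state.
- get_obs(): the state, without advancing time (a new reading comes with each control period).
- get_image(name): name is "scene" or "top"; returns a dict with "color" (400x640x3 uint8, blue, green, red), "vertical_fov" (degrees; the focal length in pixels is half the picture's height over the tangent of half this angle, whatever the lens; pixels are square), "cx", "cy" (the principal point, pixels), "xyz" and "orientation" of the camera in the world. Camera axes: x right, y down, z forward; pixel columns grow to the right and rows downward; lengths in m; the calibration is good to about 2 mm. A picture is of the moment at which its call begins. There is no depth.
- sign_off(): hands the job in, once; it reports no verdict.
The state is a dict: "time_s": time; "joints": joint angles; "joint_vel": joint speeds; "effort": joint torques, N m; "eef_pos": TCP position; "ee_rot": TCP orientation; "wrist_force": force on the tool from outside, world axes, zero at the start; "ft_torque": the same for the moment, N m; "opening": finger opening in m.
Only numpy, scipy, OpenCV 4.12 (cv2) and the standard library are available. Lean on these libraries where they do the work, as an engineer would, in place of code of your own. Each camera call takes 0.05 s, during which the arm holds its last target. There are 200 camera calls.

TASK

Clear the smoke generator on the fish-stall counter: hold the wooden push rod and use it to push every stuck briquette right through its tube, so that it drops out of the far end into the ember box, never touching the briquettes with the gripper itself. Only when the tubes are all clear, shut the ember box's green lid fully and then turn both yellow turnbuttons a quarter turn so that their tongues lie square across the lid. Leave the rod lying flat on its red mat, and do not disturb the jar, the tin or the carton.

Things in the scene. Friction and masses are not known exactly. Their poses are not given: they have to be found in the camera images.
- generator: Steel smoke generator, fixed, 142 x 228 x 101 mm (x, y, z). Origin: at counter height, below the tubes' far ends, mid-width. x is the pushing direction, z up. x = -50 to 0 mm: tube block, top at z = 98 mm, with four tubes along x, open at both ends, axes at y = -79, -27, 27, 79 mm. x = 0 to 92 mm: ember box, into which the tubes open.
- tube0 (a point): Mouth (near end, where the rod goes in) of tube 0: centre of the bore, at x = -50, y = -79, z = 76 mm of the generator. Bore 32 x 32 mm, 50 mm long; a 16 mm slot along its top shows if a briquette is inside. A sprung dark steel pad in the bore's -y wall presses on the briquette with about 4 N (it stands up to 4 mm into an empty bore).
- tube1 (a point): Mouth (near end, where the rod goes in) of tube 1: centre of the bore, at x = -50, y = -27, z = 76 mm of the generator. Bore 32 x 32 mm, 50 mm long; a 16 mm slot along its top shows if a briquette is inside. A sprung dark steel pad in the bore's -y wall presses on the briquette with about 4 N (it stands up to 4 mm into an empty bore).
- tube2 (a point): Mouth (near end, where the rod goes in) of tube 2: centre of the bore, at x = -50, y = 27, z = 76 mm of the generator. Bore 32 x 32 mm, 50 mm long; a 16 mm slot along its top shows if a briquette is inside. A sprung dark steel pad in the bore's -y wall presses on the briquette with about 4 N (it stands up to 4 mm into an empty bore).
- tube3 (a point): Mouth (near end, where the rod goes in) of tube 3: centre of the bore, at x = -50, y = 79, z = 76 mm of the generator. Bore 32 x 32 mm, 50 mm long; a 16 mm slot along its top shows if a briquette is inside. A sprung dark steel pad in the bore's -y wall presses on the briquette with about 4 N (it stands up to 4 mm into an empty bore).
- ember_box (a point): Centre of the ember box's inner floor (x = 44, y = 0, z = 8 mm of the generator). Inside it is 88 mm along x and 220 mm along y; 4 mm walls, rims 100 mm above the counter; open at the top while the lid is up.
- briquette0: Round pressed-wood briquette, tan, diameter 30, length 34 mm, 30 g, stuck lying in a tube (which one varies; 2 to 4 are present, at most one in a tube). Origin: lowest point of its side at mid-length, 15 mm below its axis as it lies in the tube; x along the cylinder. It takes 4 to 7 N to push along and drops once its middle has passed the tube's far end.
- briquette1: Round pressed-wood briquette, tan, diameter 30, length 34 mm, 30 g, stuck lying in a tube (which one varies; 2 to 4 are present, at most one in a tube). Origin: lowest point of its side at mid-length, 15 mm below its axis as it lies in the tube; x along the cylinder. It takes 4 to 7 N to push along and drops once its middle has passed the tube's far end.
- briquette2: Round pressed-wood briquette, tan, diameter 30, length 34 mm, 30 g, stuck lying in a tube (which one varies; 2 to 4 are present, at most one in a tube). Origin: lowest point of its side at mid-length, 15 mm below its axis as it lies in the tube; x along the cylinder. It takes 4 to 7 N to push along and drops once its middle has passed the tube's far end.
- briquette3: Round pressed-wood briquette, tan, diameter 30, length 34 mm, 30 g, stuck lying in a tube (which one varies; 2 to 4 are present, at most one in a tube). Origin: lowest point of its side at mid-length, 15 mm below its axis as it lies in the tube; x along the cylinder. It takes 4 to 7 N to push along and drops once its middle has passed the tube's far end.
- rod: Loose push rod: dark square wooden handle 80 x 24 x 24 mm with a pale round dowel, diameter 12, length 95 mm, from its front end. Origin: centre of the handle, on the axis; x towards the dowel's tip (handle x = -40 to 40, tip at x = 135 mm). About 70 g, centre of mass near x = 20 mm. It lies level on its handle, axis 12 mm above its support.
- rod_tip (a point): Centre of the dowel's end face, x = 135 mm of the rod.
- rod_mid (a point): Middle of the rod's length, on its axis, x = 47 mm of the rod.
- mat: Coral red silicone mat, 230 x 100 x 4 mm, fixed on the counter, where the rod lies at first and must lie at last. Origin: centre of its underside; x along its length.
- lid (a joint): Angle of the green ember-box lid: 0 shut, 1.57 upright, at most 1.9; starts standing open. Hinge line at x = 92, z = 100 mm of the generator, along y. 96 x 228 x 6 mm, 0.2 kg; shuts towards -x (free edge then at x = -4, top at z = 107 mm). A stiff hinge (0.14 N m) keeps any angle. Black knob on its outer face: diameter 24, 24 mm high, 42 mm from the hinge, mid-width.
- lid_hinge (a point): Point on the lid's hinge line, mid-width, at the lid's inner face. Its x axis points from the free edge to the hinge, its z axis out of the outer face.
- lid_edge (a point): Point on the lid's outer face at mid-width, 90 mm from the hinge, 6 mm from the free edge.
- turnbutton0 (a joint): Angle of yellow turnbutton 0 on the tube block, about a vertical axis at x = -16, y = -53 mm of the generator: at 0 the tongue points to the generator's -y, clear of the lid; grows counterclockwise seen from above; at 1.57 the tongue points to +x, over the shut lid (stop at 1.65). Starts at 0 to 0.35; stays where it is left (friction 0.03 N m).
- turnbutton1 (a joint): Angle of yellow turnbutton 1 on the tube block, about a vertical axis at x = -16, y = 53 mm of the generator: at 0 the tongue points to the generator's -y, clear of the lid; grows counterclockwise seen from above; at 1.57 the tongue points to +x, over the shut lid (stop at 1.65). Starts at 0 to 0.35; stays where it is left (friction 0.03 N m).
- turnbutton0_grip (a point): Grip point of turnbutton 0, on its axis, 132 mm above the counter. Grip: an upright fin 36 mm long (along the tongue), 10 mm thick, 116 to 144 mm above the counter; the tongue below it (110 to 116 mm) is 12 mm wide and reaches 36 mm from the axis, to this frame's -y.
- turnbutton1_grip (a point): Grip point of turnbutton 1, on its axis, 132 mm above the counter. Grip: an upright fin 36 mm long (along the tongue), 10 mm thick, 116 to 144 mm above the counter; the tongue below it (110 to 116 mm) is 12 mm wide and reaches 36 mm from the axis, to this frame's -y.
- jar: Bystander: amber glass jar, diameter 60, height 90 mm, loose. Origin: centre of its underside.
- tin: Bystander: aluminium tin, diameter 66, height 75 mm, loose. Origin: centre of its underside.
- carton: Bystander: cardboard box, 80 x 110 x 55 mm, loose. Origin: centre of its underside.

How it is judged:
By the outcome, as a careful person would: the job done as asked, in the order asked, and still so for the second after the job is handed in, with the robot touching nothing.
Of briquette0, briquette1, briquette2, briquette3 only 2 to 4 are there at a start; the rules pass over those that are not, and their reading is None.
At some moment in a run one of rod may be knocked a few centimetres aside while the robot is not near it.
Once in a run the grip may slacken for a moment while it holds something.
It also fails if it takes over 210 s, if anything falls off the work surface, if the arm or the gripper's body presses on something with over 40 N, if the wrist force passes 120 N, or if a joint passes its speed limit or range.

## Working session

There is one attempt and no reset: what is moved stays moved. The work goes in short steps, Python scripts to look and compute and a tool call to move; the robot and the scene stay as the last step left them, time stands still between calls to the robot, and variables do not carry over. Pictures are saved under pics/ and viewed, about 12 in all and at most 16, crops included, and the job is handed in when it is done.

Besides the shell and the picture viewer there is one more tool, called after "Request:" as name(argument=value, ...), one argument or row to a line, values as JSON. step_arm: Moves the arm, as the interface text tells. Its arguments: {"type":"object","properties":{"deltas":{"type":"array","items":{"type":"array","items":{"type":"number"}}},"squeeze":{"type":"number"}},"required":["deltas"]}

```bash
mkdir -p pics; cat > h.py <<'E'
import numpy as np, cv2
from scipy.spatial.transform import Rotation as R
from workcell import get_obs, get_image
def cam(n,save=None):
    d=get_image(n)
    if save: cv2.imwrite('pics/'+save,d['color'])
    return d
def K(d):
    f=200/np.tan(np.radians(d['vertical_fov'])/2); return f
def rot(d):
    o=np.array(d['orientation'],float)
    return o if o.shape==(3,3) else R.from_euler('xyz',o).as_matrix()
def ray(d,u,v,z):
    f=K(d); r=rot(d)@np.array([(u-d['cx'])/f,(v-d['cy'])/f,1.])
    p=np.array(d['xyz']); return p+r*(z-p[2])/r[2]
def proj(d,P):
    q=rot(d).T@(np.array(P)-np.array(d['xyz'])); f=K(d)
    return d['cx']+f*q[0]/q[2], d['cy']+f*q[1]/q[2]
E
python3 - <<'E'
from h import *
for n in('scene','top'):
    d=cam(n,n+'0.png'); print({k:v for k,v in d.items() if k!='color'})
print(get_obs())
E
```

```text
{'vertical_fov': 52.78724251431707, 'cx': 316.10360711898716, 'cy': 205.28552900787892, 'xyz': array([1.07404603, 0.21376853, 0.96097353]), 'orientation': array([-2.60219972,  0.00677712,  1.87237216])}
{'vertical_fov': 56.10984011409713, 'cx': 318.21282436270934, 'cy': 201.45790201183806, 'xyz': array([0.4495663 , 0.0460668 , 0.91331181]), 'orientation': array([-2.99219886e+00, -1.17730754e-05, -1.54100832e+00])}
{'time_s': 0.1, 'joints': array([ 1.27327958e+00,  9.17588320e-02,  1.23175371e+00, -2.18639088e-05,
        1.81976310e+00, -5.66841951e-02]), 'joint_vel': array([ 0.00023828,  0.00065665, -0.00479761,  0.00035606, -0.00060713,
        0.00125216]), 'effort': array([ 1.69426356e-03, -4.47857273e+01, -4.07571995e+01,  7.00232852e-02,
        2.84729234e-02, -1.37897164e-04]), 'eef_pos': array([0.14302174, 0.58240605, 0.19974141]), 'ee_rot': array([-3.13991117e+00, -7.41827281e-05,  2.90075467e+00]), 'wrist_force': array([-0.45774264,  0.32268877, -1.15887097]), 'ft_torque': array([ 0.00035886, -0.01651596,  0.00947313]), 'opening': 0.0878609190023959}
```

View pics/top0.png

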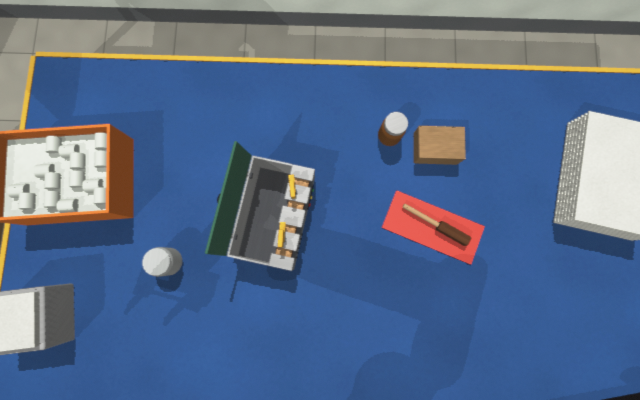

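View pics/scene0.png

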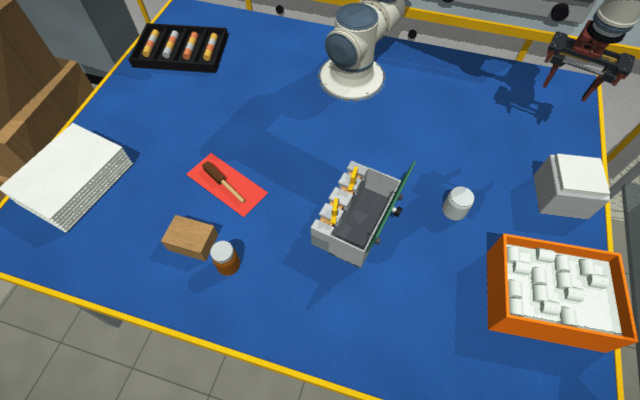

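The top view (right = −y, up = +x) shows the generator at about (270,212) with tubes facing right. The mat and rod are at about (433,227), the tin at (162,262), the jar at (394,127) and the carton at (440,145). Next I'll zoom in to measure.

```bash
python3 - <<'E'
from h import *
d=cam('top'); im=d['color']
c=cv2.resize(im[130:280,195:335],None,fx=5,fy=4,interpolation=cv2.INTER_CUBIC) if 0 else cv2.resize(im[135:275,200:330],None,fx=4.2,fy=4.2,interpolation=cv2.INTER_CUBIC)
cv2.imwrite('pics/gen.png',c)
s=cam('scene'); hsv=cv2.cvtColor(im,cv2.COLOR_BGR2HSV)
def comp(m):
    n,l,st,ce=cv2.connectedComponentsWithStats(m); i=1+np.argmax(st[1:,4]); return (l==i).astype(np.uint8)
def obb(m,z):
    p=np.argwhere(m)[:,::-1]; P=np.array([ray(d,u,v,z)[:2] for u,v in p]).astype(np.float32)
    return P,cv2.minAreaRect(P)
red=((hsv[...,0]<6)|(hsv[...,0]>174))&(hsv[...,1]>120)&(hsv[...,2]>150)
red=red.astype(np.uint8); mm=comp(red)
cn=max(cv2.findContours(mm,0,2)[0],key=cv2.contourArea); h=np.zeros_like(mm); cv2.fillPoly(h,[cv2.convexHull(cn)],1)
P,r=obb(h,.004); print('mat',r)
e=cv2.erode(h,np.ones((3,3)))
rod=(e>0)&(red==0)
dark=rod&(hsv[...,2]<110); 
rodc=comp(rod.astype(np.uint8)); P,r=obb(rodc,.016); print('rod',r,rodc.sum())
# per class
dk=comp((dark&(rodc>0)).astype(np.uint8)); P,r=obb(dk,.024); print('dark',r,dk.sum())
p=np.argwhere(rodc)[:,::-1]; print(p.min(0),p.max(0))
yel=((hsv[...,0]>18)&(hsv[...,0]<32)&(hsv[...,1]>150)&(hsv[...,2]>120)).astype(np.uint8)
yel[:150]=0
n,l,st,ce=cv2.connectedComponentsWithStats(yel)
for i in range(1,n):
    if st[i,4]>8 and 260<ce[i][0]<330: print('yel',st[i],ce[i],ray(d,*ce[i],.13))
E
```

```text
mat ((0.5330631136894226, -0.2295037806034088), (0.23061782121658325, 0.1013871356844902), 68.87125396728516)
rod ((0.5398706197738647, -0.23189979791641235), (0.1780412197113037, 0.03002801351249218), 61.30297088623047) 643
dark ((0.517023503780365, -0.2696436643600464), (0.08062488585710526, 0.025770822539925575), 61.57435607910156) 366
[403 204] [470 245]
yel [288 175   7  23 110] [291.72727273 185.05454545] [0.60096886 0.10686977 0.13      ]
yel [278 223   8  24 125] [281.152 234.192] [0.49617748 0.12469489 0.13      ]
```

View pics/gen.png

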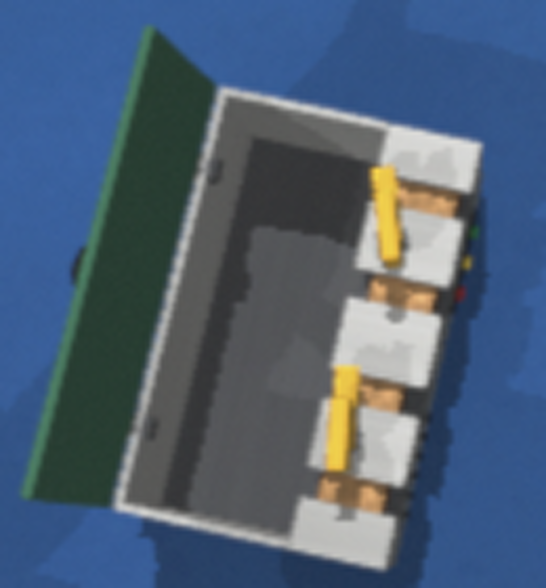

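The enlarged view shows tan in all four slots, at crop pixels (430,203), (400,293), (375,395) and (350,492), so there are four briquettes. Button 0 leans noticeably towards the lid. Next is the generator pose.

```bash
cat >> h.py <<'E'
def corners():
    d=cam('top'); q=lambda a,b:(200+a/4.2-.5,135+b/4.2-.5)
    return d,[(q(482,143),(-50,-114,98)),(q(388,570),(-50,114,98)),(q(222,88),(92,-114,100)),(q(118,508),(92,114,100))]
E
cat > gen.py <<'E'
from h import *
d,cs=corners()
W=np.array([ray(d,*p,g[2]/1e3)[:2] for p,g in cs]); G=np.array([g[:2] for p,g in cs])/1e3
print(np.linalg.norm(W[0]-W[1]),np.linalg.norm(W[2]-W[3]),np.linalg.norm(W[0]-W[2]),np.linalg.norm(W[1]-W[3]))
g=G-G.mean(0); w=W-W.mean(0)
a=np.arctan2((g[:,0]*w[:,1]-g[:,1]*w[:,0]).sum(),(g*w).sum())
Rm=np.array([[np.cos(a),-np.sin(a)],[np.sin(a),np.cos(a)]]); t=W.mean(0)-Rm@G.mean(0)
print('yaw',np.degrees(a),'org',t,'res',(G@Rm.T+t-W)*1e3)
np.savez('gen.npz',a=a,t=t)
im=d['color'].copy()
im=cv2.resize(im[100:300,180:360],None,fx=4,fy=4,interpolation=cv2.INTER_CUBIC)
def P(x,y,z): 
    u,v=proj(d,[*(Rm@[x/1e3,y/1e3]+t),z/1e3]); return int((u-180+.5)*4),int((v-100+.5)*4)
def L(pts): cv2.polylines(im,[np.array([P(*p) for p in pts])],True,(255,0,255),1,cv2.LINE_AA)
L([(-50,-114,98),(0,-114,98),(0,114,98),(-50,114,98)]); L([(0,-114,100),(92,-114,100),(92,114,100),(0,114,100)])
for y in(-79,-27,27,79): L([(-50,y-8,98),(0,y-8,98),(0,y+8,98),(-50,y+8,98)])
for y in(-53,53): cv2.circle(im,P(-16,y,144),3,(255,0,0),-1)
for an in(1.57,1.75,1.9): L([(92,-114,100),(92,114,100),(92-96*np.cos(an),114,100+96*np.sin(an)),(92-96*np.cos(an),-114,100+96*np.sin(an))])
cv2.imwrite('pics/ov.png',im[:600])
for i,y in enumerate((-79,-27,27,79)): print('mouth',i,Rm@[-.05,y/1e3]+t)
E
python3 gen.py
```

```text
0.22776788835016634 0.2260269542839422 0.14135708581788056 0.1415785887981068
yaw 79.55104785215002 org [0.5432983 0.1299899] res [[ 0.30834122 -0.56745453]
 [ 0.16452205 -0.06481333]
 [ 0.71078296  0.01238736]
 [-1.18364624  0.61988051]]
mouth 0 [0.61192026 0.06649167]
mouth 1 [0.56078258 0.07592236]
mouth 2 [0.50767807 0.08571576]
mouth 3 [0.45654039 0.09514645]
```

View pics/ov.png

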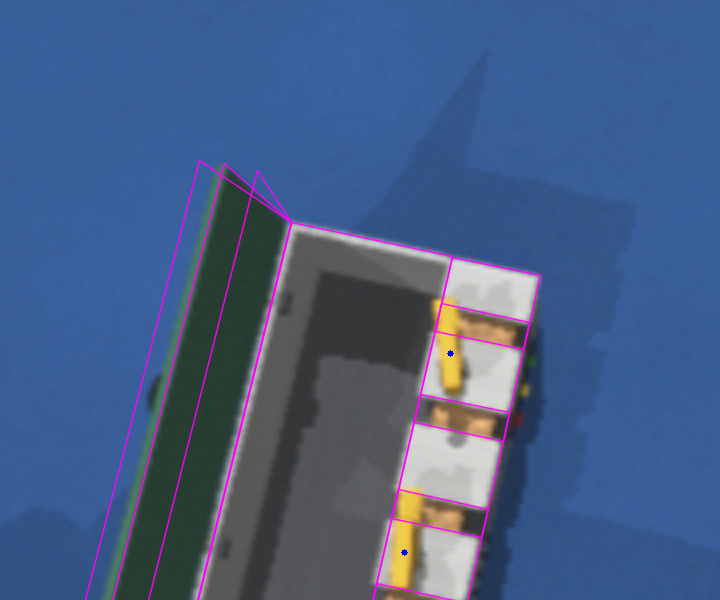

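The overlay fits to about 1 mm: yaw 79.55°, lid at about 1.76 rad. Now a planner that turns waypoints into tool-frame move numbers.

```bash
cat > plan.py <<'E'
# usage: import plan; plan.go([(x,y,z,yawdeg),...]) prints shares per call from the measured pose
from h import *
g=np.load('gen.npz'); A=float(g['a']); T=g['t']; YG=np.degrees(A)
def G(x,y,z,yaw=0,along=True):   # generator mm -> world waypoint
    c,s=np.cos(A),np.sin(A); return (T[0]+(c*x-s*y)/1e3,T[1]+(s*x+c*y)/1e3,z/1e3,YG+yaw)
def go(wps,start=None):
    if start is None:
        o=get_obs(); start=(*o['eef_pos'],np.degrees(o['ee_rot'][2]))
    p=np.array(start[:3]); y=start[3]
    print('start',np.round(p,4),round(y,2))
    for w in wps:
        while 1:
            dy=(w[3]-y+180)%360-180; D=np.array(w[:3])-p
            c,s=np.cos(np.radians(y)),np.sin(np.radians(y))
            t=np.array([c*D[0]+s*D[1], s*D[0]-c*D[1], -D[2]])/.1
            k=max(1,abs(t).max(),abs(dy)/45)
            t=np.round(t/k,3); st=np.round(-dy/k/45,3)
            n=int(np.ceil(max(np.linalg.norm(t)*100/41,abs(st)*45/7)))
            print(list(map(float,t)),float(st),'rows>=',n)
            p=p+.1*np.array([c*t[0]+s*t[1], s*t[0]-c*t[1], -t[2]]); y-=st*45
            if k<=1.0001: break
        print('  at',np.round(p,4),round(y,2))
E
python3 -c "
import plan
plan.go([(.36,0,.21,100),(.5175,-.271,.15,61.4)])"
```

```text
start [0.143  0.5825 0.2002] 166.21
[-0.68, -1.0, -0.019] 0.286 rows>= 3
[-1.0, -0.929, -0.022] 0.323 rows>= 4
[-1.0, -0.54, -0.018] 0.269 rows>= 3
[-1.0, -0.292, -0.016] 0.247 rows>= 3
[-1.0, -0.09, -0.016] 0.237 rows>= 3
[-0.458, 0.044, -0.007] 0.109 rows>= 2
  at [ 0.36 -0.    0.21] 100.01
[-1.0, 0.367, 0.204] 0.292 rows>= 3
[-1.0, 0.657, 0.229] 0.327 rows>= 3
[-0.584, 0.648, 0.167] 0.239 rows>= 3
  at [ 0.5175 -0.271   0.15  ] 61.4
```

Request:
step_arm(
  deltas=[
    [1, -0.68, -1.0, -0.019, 0.286],
    [1, -0.68, -1.0, -0.019, 0.286],
    [1, -0.68, -1.0, -0.019, 0.286],
    [1, -0.68, -1.0, -0.019, 0.286],
  ],
)

```text
time_s: 0.58
eef_pos: [0.187, 0.4651, 0.203]
ee_rot: [-3.141, 0.002, 2.673]
wrist_force: [-0.4, -0.8, 1.1]
opening: 0.0877
```

Request:
step_arm(
  deltas=[
    [1, -1.0, -0.929, -0.022, 0.323],
    [1, -1.0, -0.929, -0.022, 0.323],
    [1, -1.0, -0.929, -0.022, 0.323],
    [1, -1.0, -0.929, -0.022, 0.323],
  ],
)

```text
time_s: 0.92
eef_pos: [0.2342, 0.3383, 0.2055]
ee_rot: [3.141, 0.001, 2.42]
wrist_force: [-0.9, -0.2, 0.6]
opening: 0.0878
```

Request:
step_arm(
  deltas=[
    [1, -1.0, -0.54, -0.018, 0.269],
    [1, -1.0, -0.54, -0.018, 0.269],
    [1, -1.0, -0.54, -0.018, 0.269],
    [1, -1.0, -0.54, -0.018, 0.269],
  ],
)

```text
time_s: 1.25
eef_pos: [0.2743, 0.2318, 0.2074]
ee_rot: [3.14, 0.002, 2.206]
wrist_force: [-0.2, -0.6, -0.2]
opening: 0.0878
```

Request:
step_arm(
  deltas=[
    [1, -1.0, -0.292, -0.016, 0.247],
    [1, -1.0, -0.292, -0.016, 0.247],
    [1, -1.0, -0.292, -0.016, 0.247],
    [1, -1.0, -0.292, -0.016, 0.247],
  ],
)

```text
time_s: 1.58
eef_pos: [0.3101, 0.1354, 0.2084]
ee_rot: [3.141, 0.001, 2.014]
wrist_force: [-0.1, 1.2, 0.1]
opening: 0.088
```

Request:
step_arm(
  deltas=[
    [1, -1.0, -0.09, -0.016, 0.237],
    [1, -1.0, -0.09, -0.016, 0.237],
    [1, -1.0, -0.09, -0.016, 0.237],
    [1, -1.0, -0.09, -0.016, 0.237],
  ],
)

```text
time_s: 1.92
eef_pos: [0.345, 0.0421, 0.2096]
ee_rot: [-3.141, 0.0, 1.828]
wrist_force: [0.3, 1.1, 0.5]
opening: 0.0876
```

Request:
step_arm(
  deltas=[
    [1, -0.458, 0.044, -0.007, 0.109],
    [1, -0.458, 0.044, -0.007, 0.109],
    [1, -0.458, 0.044, -0.007, 0.109],
    [1, -0.458, 0.044, -0.007, 0.109],
  ],
)

```text
time_s: 2.25
eef_pos: [0.3601, 0.0015, 0.2105]
ee_rot: [-3.141, -0.001, 1.747]
wrist_force: [-0.7, -0.2, -0.6]
opening: 0.0878
```

Tracking is good. I'll check the rod again from here before the final approach.

```bash
cat >> h.py <<'E'
def comp(m):
    n,l,st,ce=cv2.connectedComponentsWithStats(m.astype(np.uint8)); i=1+np.argmax(st[1:,4]); return (l==i).astype(np.uint8)
def rodpose():
    d=cam('top'); hsv=cv2.cvtColor(d['color'],cv2.COLOR_BGR2HSV)
    roi=np.zeros(hsv.shape[:2],bool); roi[170:290,360:510]=1
    blue=(hsv[...,0]>95)&(hsv[...,0]<130)
    red=((hsv[...,0]<6)|(hsv[...,0]>174))&(hsv[...,1]>120)&(hsv[...,2]>120)
    m=comp(roi&~blue&~red)
    def r(mm,z):
        P=np.array([ray(d,u,v,z)[:2] for v,u in np.argwhere(mm)]).astype(np.float32); return cv2.minAreaRect(P)
    print('rod',r(m,.016)); print('handle',r(comp((m>0)&(hsv[...,2]<110)),.024))
E
python3 -c "
import h,plan
h.rodpose()
plan.go([(.5175,-.271,.15,61.4)])"
```

```text
rod ((0.5399283170700073, -0.23203927278518677), (0.17590303719043732, 0.028447283431887627), 61.29867935180664)
handle ((0.5167036056518555, -0.2695689797401428), (0.0826149582862854, 0.02669513411819935), 61.29732131958008)
start [0.36   0.0017 0.2106] 100.14
[-1.0, 0.361, 0.204] 0.291 rows>= 3
[-1.0, 0.649, 0.23] 0.326 rows>= 3
[-0.602, 0.66, 0.172] 0.244 rows>= 3
  at [ 0.5175 -0.271   0.15  ] 61.4
```

Request:
step_arm(
  deltas=[
    [1, -1.0, 0.361, 0.204, 0.291],
    [1, -1.0, 0.361, 0.204, 0.291],
    [1, -1.0, 0.361, 0.204, 0.291],
    [1, -1.0, 0.361, 0.204, 0.291],
  ],
)

```text
time_s: 2.63
eef_pos: [0.4138, -0.0932, 0.188]
ee_rot: [-3.139, -0.0, 1.516]
wrist_force: [-0.9, 0.0, -0.3]
opening: 0.0876
```

Request:
step_arm(
  deltas=[
    [1, -1.0, 0.649, 0.23, 0.326],
    [1, -1.0, 0.649, 0.23, 0.326],
    [1, -1.0, 0.649, 0.23, 0.326],
    [1, -1.0, 0.649, 0.23, 0.326],
  ],
)

```text
time_s: 2.97
eef_pos: [0.4736, -0.1971, 0.1632]
ee_rot: [-3.136, 0.0, 1.26]
wrist_force: [-0.2, -0.3, -1.3]
opening: 0.0877
```

Request:
step_arm(
  deltas=[
    [1, -0.602, 0.66, 0.172, 0.244],
    [1, -0.602, 0.66, 0.172, 0.244],
    [1, -0.602, 0.66, 0.172, 0.244],
    [1, -0.602, 0.66, 0.172, 0.244],
    [1, -0.602, 0.66, 0.172, 0.244],
  ],
)

```text
time_s: 3.38
eef_pos: [0.5172, -0.2708, 0.1503]
ee_rot: [-3.141, -0.001, 1.072]
wrist_force: [-0.3, 0.1, 0.2]
opening: 0.088
```

```bash
python3 -c "
import h,plan
plan.go([(.5175,-.271,.05,61.35),(.5175,-.271,.0075,61.35)])"
```

```text
start [ 0.5172 -0.2708  0.1503] 61.42
[-0.0, 0.004, 1.0] 0.002 rows>= 3
[-0.0, -0.0, 0.003] -0.0 rows>= 1
  at [ 0.5175 -0.271   0.05  ] 61.33
[-0.0, -0.0, 0.425] -0.0 rows>= 2
  at [ 0.5175 -0.271   0.0075] 61.33
```

Request:
step_arm(
  deltas=[
    [1, 0, 0, 0.4, 0],
    [1, 0, 0, 0.7, 0],
    [1, 0, 0, 1.0, 0],
    [1, 0, 0, 1.0, 0],
  ],
)

```text
time_s: 3.72
eef_pos: [0.5139, -0.2687, 0.0446]
ee_rot: [-3.133, -0.001, 1.072]
wrist_force: [-0.7, 0.1, -1.2]
opening: 0.0879
```

Request:
step_arm(
  deltas=[
    [1, 0, 0, 0.2, 0],
    [1, 0, 0, 0.35, 0],
    [1, 0, 0, 0.43, 0],
    [1, 0, 0, 0.43, 0],
    [0.2, 0, 0, 0.43, 0],
    [0.2, 0, 0, 0.43, 0],
    [0.1, 0, 0, 0.43, 0],
    [0.1, 0, 0, 0.43, 0],
    [0.1, 0, 0, 0.43, 0],
    [0.1, 0, 0, 0.43, 0],
  ],
  squeeze=40,
)

```text
time_s: 4.55
eef_pos: [0.517, -0.2731, 0.0073]
ee_rot: [3.141, 0.0, 1.069]
wrist_force: [0.8, -0.2, 0.2]
opening: 0.0512
```

Request:
step_arm(
  deltas=[
    [0, 0, 0, 0, 0],
    [0, 0, 0, 0, 0],
    [0, 0, 0, 0, 0],
    [0, 0, 0, 0, 0],
    [0, 0, 0, 0, 0],
  ],
)

```text
time_s: 4.97
eef_pos: [0.5169, -0.2729, 0.0069]
ee_rot: [-3.141, -0.0, 1.069]
wrist_force: [-0.0, 0.2, 0.2]
opening: 0.0179
```

The opening went below 24 mm, so the handle isn't between the fingers. I'll look.

```bash
python3 - <<'E'
from h import *
a=cam('top')['color'][150:290,350:530]; b=cam('scene')['color'][100:240,160:340]
cv2.imwrite('pics/look.png',np.hstack([cv2.resize(x,None,fx=2.2,fy=2.2,interpolation=cv2.INTER_CUBIC) for x in(a,b)]))
E
```

```text
(no output)
```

View pics/look.png

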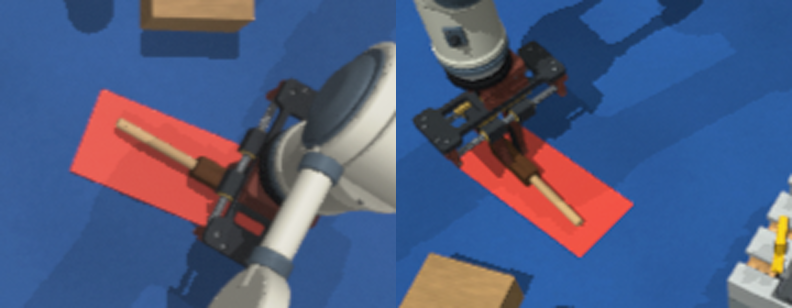

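The picture shows the fingers closed around the handle, at about (520,150) in the right half, with the dowel still at its old place. I'll let the fingers settle.

Request:
step_arm(
  deltas=[
    [0, 0, 0, 0, 0],
    [0, 0, 0, 0, 0],
    [0, 0, 0, 0, 0],
    [0, 0, 0, 0, 0],
  ],
)

```text
time_s: 5.4
eef_pos: [0.5169, -0.2729, 0.007]
ee_rot: [3.142, -0.0, 1.069]
wrist_force: [-0.1, 0.5, 0.1]
opening: 0.0008
```

```bash
python3 - <<'E'
from h import *
a=cam('top')['color'][150:290,350:530]; b=cam('scene')['color'][120:220,180:308]
cv2.imwrite('pics/look2.png',np.hstack([cv2.resize(x,(514,400),interpolation=cv2.INTER_CUBIC)[:,:400] for x in(a,b)]))
o=get_obs(); print(o['opening'],o['wrist_force'])
E
```

```text
0.00021539447173546272 [-0.17145177  1.16875193 -0.55031531]
```

View pics/look2.png

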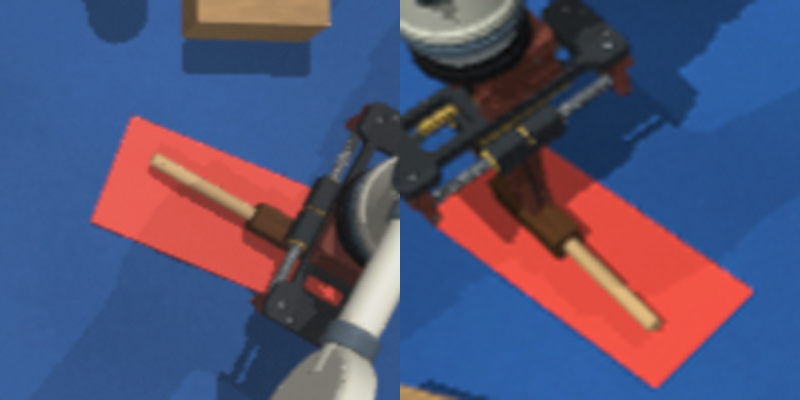

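The fingers have closed beside the handle, on its robot-side edge near (535,190) in the right half. I'll open, lift and measure the rod again.

Request:
step_arm(
  deltas=[
    [0, 0, 0, -0.4, 0],
    [0, 0, 0, -0.8, 0],
    [0, 0, 0, -1.0, 0],
    [0, 0, 0, -1.0, 0],
  ],
)

```text
time_s: 5.83
eef_pos: [0.5195, -0.2744, 0.1142]
ee_rot: [3.131, 0.0, 1.069]
wrist_force: [0.2, -0.2, 1.5]
opening: -0.0
```

Request:
step_arm(
  deltas=[
    [1, -0.4, 1.0, -0.5, 0],
    [1, -0.8, 1.0, -0.5, 0],
    [1, -1.0, 1.0, -0.5, 0],
    [1, -1.0, 1.0, -0.5, 0],
    [1, -1.0, 1.0, -0.5, 0],
  ],
)

```text
time_s: 6.25
eef_pos: [0.5556, -0.414, 0.1561]
ee_rot: [3.141, 0.002, 1.065]
wrist_force: [1.3, 0.0, -0.2]
opening: 0.0304
```

```bash
python3 -c "
from h import *
rodpose()
cv2.imwrite('pics/r.png',cv2.resize(cam('top')['color'][150:290,350:530],None,fx=3,fy=3,interpolation=cv2.INTER_CUBIC))
print(get_obs()['eef_pos'])"
```

```text
rod ((0.5403411388397217, -0.23160189390182495), (0.1770671159029007, 0.028145892545580864), 61.29721450805664)
handle ((0.5169708132743835, -0.2690717577934265), (0.08158037066459656, 0.026410337537527084), 61.57743453979492)
[ 0.55605665 -0.40941804  0.15523433]
```

View pics/r.png

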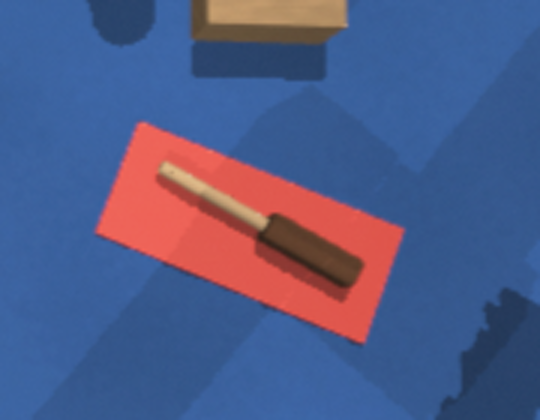

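The rod hasn't moved at all, so the tool frame and the camera frame disagree somewhere. I'll project the reported TCP and the rod estimate into both views.

```bash
python3 - <<'E'
from h import *
o=get_obs(); p=o['eef_pos']; print(p,o['ee_rot'],o['opening'])
out=[]
for n,(r0,r1,c0,c1) in(('top',(150,400,360,640)),('scene',(60,260,100,324))):
    d=cam(n); im=d['color'].copy()
    k=400/(r1-r0)
    im2=cv2.resize(im[r0:r1,c0:c1],None,fx=k,fy=k,interpolation=cv2.INTER_CUBIC)
    Rm=R.from_euler('xyz',o['ee_rot']).as_matrix()
    a=np.radians(61.3); ax=np.array([np.cos(a),np.sin(a),0]); c=np.array([.5175,-.2715,.016])
    pts=[(p,(255,0,255)),(p+Rm[:,1]*o['opening']/2,(0,255,0)),(p-Rm[:,1]*o['opening']/2,(0,255,0)),(c+.135*ax,(255,255,0)),(c-.04*ax,(255,255,0)),(c+.04*ax+[0,0,.012],(255,255,255))]
    for q,col in pts:
        u,v=proj(d,q); cv2.circle(im2,(int((u-c0+.5)*k),int((v-r0+.5)*k)),3,col,-1)
    print(n,[tuple(np.round(proj(d,q))) for q,_ in pts]); out.append(im2[:,:400])
cv2.imwrite('pics/chk.png',np.hstack(out))
E
```

```text
[ 0.55605665 -0.40941804  0.15523433] [-3.13956623e+00 -6.25268380e-04  1.06746986e+00] 0.03824334165981661
top [(np.float64(544.0), np.float64(212.0)), (np.float64(548.0), np.float64(204.0)), (np.float64(540.0), np.float64(220.0)), (np.float64(402.0), np.float64(205.0)), (np.float64(467.0), np.float64(242.0)), (np.float64(439.0), np.float64(224.0))]
scene [(np.float64(148.0), np.float64(140.0)), (np.float64(141.0), np.float64(144.0)), (np.float64(154.0), np.float64(136.0)), (np.float64(244.0), np.float64(202.0)), (np.float64(206.0), np.float64(165.0)), (np.float64(222.0), np.float64(179.0))]
```

View pics/chk.png

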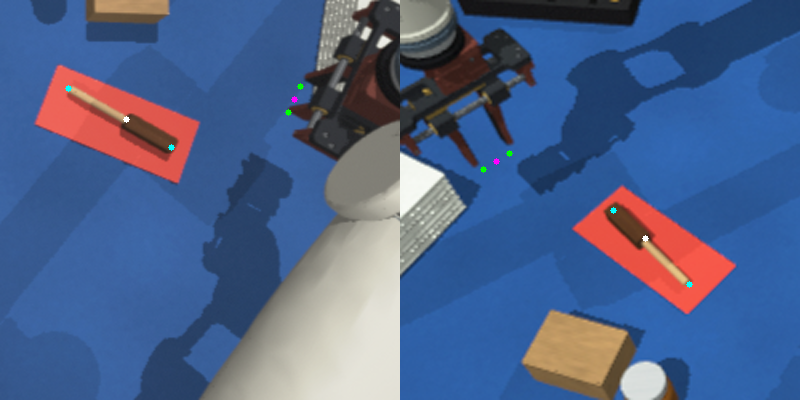

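The fingertips in both views look slightly higher than the projected TCP (magenta, around (294,99) and (497,161)). I'll hold until the gripper is open, then extract the tips by colour.

Request:
step_arm(
  deltas=[
    [1, 0.2, -1.0, 0, 0],
    [1, 0.5, -1.0, 0, 0],
    [1, 0.5, -1.0, 0, 0],
    [1, 0.5, -1.0, 0, 0],
    [1, 0.5, -1.0, 0, 0],
    [1, 0.5, -1.0, 0, 0],
    [1, 0.5, -1.0, 0, 0],
    [1, 0.5, -1.0, 0, 0],
  ],
)

```text
time_s: 7.12
eef_pos: [0.4932, -0.3172, 0.1569]
ee_rot: [3.141, 0.0, 1.069]
wrist_force: [0.4, 0.4, -0.9]
opening: 0.0879
```

```bash
python3 - <<'E'
from h import *
o=get_obs(); p=o['eef_pos']; print(p,o['opening'])
Rm=R.from_euler('xyz',o['ee_rot']).as_matrix()
out=[]
for n in('top','scene'):
    d=cam(n); im=d['color'].copy(); u0,v0=map(int,proj(d,p)); h=50
    c=cv2.resize(im[v0-h:v0+h,u0-h:u0+h],None,fx=4,fy=4,interpolation=cv2.INTER_CUBIC)
    for s in(-1,0,1):
      for dz,col in((0,(0,255,0)),(.02,(255,255,0))):
        u,v=proj(d,p+Rm[:,1]*s*o['opening']/2+[0,0,dz]); cv2.circle(c,(int((u-u0+h+.5)*4),int((v-v0+h+.5)*4)),2,col,-1)
    out.append(c)
cv2.imwrite('pics/chk2.png',np.hstack(out))
E
```

```text
[ 0.49320938 -0.31717638  0.15687453] 0.08785192696541529
```

View pics/chk2.png

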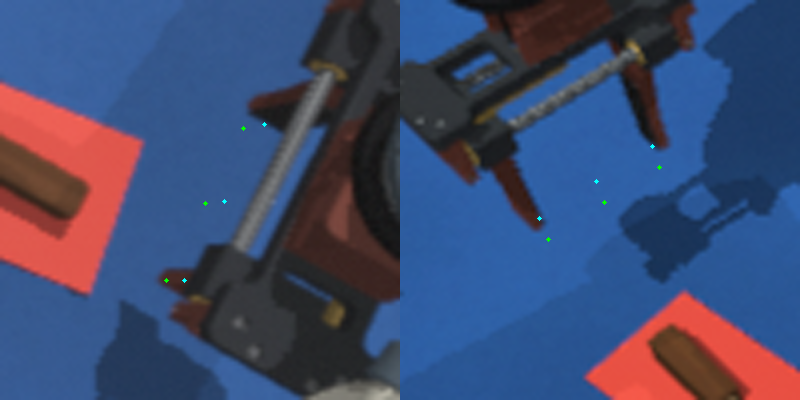

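```bash
python3 - <<'E'
from h import *
from scipy.optimize import least_squares
o=get_obs(); p=o['eef_pos']
Rm=R.from_euler('xyz',o['ee_rot']).as_matrix()
D={n:cam(n) for n in('top','scene')}
pix={'top':[(163,275),(250,107)],'scene':[(542,228),(660,148)]}
X=[]
for i in range(2):
    ob=[]
    for k,n in enumerate(D):
        u0,v0=map(int,proj(D[n],p)); a,b=pix[n][i]; a-=400*k
        ob.append((a/4+u0-50-.5,b/4+v0-50-.5))
    f=lambda q:np.ravel([np.array(proj(D[n],q))-ob[j] for j,n in enumerate(D)])
    s=least_squares(f,p); X.append(s.x); print(ob,s.x,'res',s.fun.round(1),'tool frame offset mm',(Rm.T@(s.x-p)*1e3).round(1))
E
```

```text
[(489.25, 259.25), (175.0, 136.5)] [ 0.46557617 -0.36088943  0.06657544] res [11.4 -3.1 14.9  4.5] tool frame offset mm [-51.5  -3.1  90.1]
[(511.0, 217.25), (204.5, 116.5)] [ 0.52380091 -0.26747864  0.26864787] res [ -9.8   2.7 -13.5  -4.3] tool frame offset mm [  58.4    2.9 -112. ]
```

```bash
python3 - <<'E'
from h import *
from scipy.optimize import least_squares
o=get_obs(); p=o['eef_pos']
Rm=R.from_euler('xyz',o['ee_rot']).as_matrix()
D={n:cam(n) for n in('top','scene')}
pix={'top':[(163,275),(250,107)],'scene':[(660,148),(542,228)]}
for i in range(2):
    ob=[]
    for k,n in enumerate(D):
        u0,v0=map(int,proj(D[n],p)); a,b=pix[n][i]; a-=400*k
        ob.append((a/4+u0-50-.5,b/4+v0-50-.5))
    f=lambda q:np.ravel([np.array(proj(D[n],q))-ob[j] for j,n in enumerate(D)])
    s=least_squares(f,p); print(s.x,'res',s.fun.round(1),'tool mm',(Rm.T@(s.x-p)*1e3).round(1))
E
```

```text
[ 0.4573179  -0.28541997  0.18041959] res [ 0.7 -0.2  1.   0.3] tool mm [ 10.7 -46.6 -23.7]
[ 0.53999178 -0.33062015  0.17929288] res [ 0.1 -0.   0.2  0.1] tool mm [ 10.9  47.7 -22.6]
```

Triangulated with small residuals, the fingertips sit about 23 mm above the reported TCP. That explains why they closed just over the handle top. I'll add this z offset and approach again, watching the force.

```bash
sed -i "s/start=(\*o\['eef_pos'\],/start=(*(o['eef_pos']+[0,0,ZO]),/; s/^def go/ZO=.023 # true fingertip above reported TCP\ndef go/" plan.py; python3 -c "
import h,plan
plan.go([(.5175,-.271,.1,61.4),(.5175,-.271,.03,61.4),(.5175,-.271,.011,61.4)])"
```

```text
start [ 0.4929 -0.3171  0.1797] 61.24
[0.522, -0.006, 0.797] -0.004 rows>= 3
  at [ 0.5175 -0.271   0.1   ] 61.42
[0.0, -0.0, 0.7] 0.0 rows>= 2
  at [ 0.5175 -0.271   0.03  ] 61.42
[0.0, -0.0, 0.19] 0.0 rows>= 1
  at [ 0.5175 -0.271   0.011 ] 61.42
```

Request:
step_arm(
  deltas=[
    [1, 0.4, 0, 0.3, 0],
    [1, 0.522, -0.006, 0.7, 0],
    [1, 0.522, -0.006, 0.797, 0],
    [1, 0.522, -0.006, 0.797, 0],
    [1, 0.522, -0.006, 0.797, 0],
  ],
)

```text
time_s: 7.83
eef_pos: [0.5169, -0.2704, 0.0765]
ee_rot: [-3.139, 0.0, 1.07]
wrist_force: [0.7, -1.7, 1.9]
opening: 0.0876
```

Request:
step_arm(
  deltas=[
    [1, 0, 0, 0.25, 0],
    [1, 0, 0, 0.5, 0],
    [1, 0, 0, 0.65, 0],
    [1, 0, 0, 0.7, 0],
    [1, 0, 0, 0.7, 0],
    [1, 0, 0, 0.7, 0],
  ],
)

```text
time_s: 8.33
eef_pos: [0.5183, -0.2718, 0.0095]
ee_rot: [3.139, 0.0, 1.069]
wrist_force: [0.1, -0.0, 0.6]
opening: 0.0882
```

Request:
step_arm(
  deltas=[
    [1, 0, 0, 0.05, 0],
    [1, 0, 0, 0.1, 0],
    [1, 0, 0, 0.15, 0],
    [1, 0, 0, 0.17, 0],
    [1, 0, 0, 0.17, 0],
  ],
)

```text
time_s: 8.75
eef_pos: [0.517, -0.2704, -0.0106]
ee_rot: [-3.14, -0.0, 1.069]
wrist_force: [-0.9, -0.4, -0.6]
opening: 0.0878
```

Request:
step_arm(
  deltas=[
    [0.2, 0, 0, 0.0, 0],
    [0.2, 0, 0, 0.0, 0],
    [0.2, 0, 0, 0.0, 0],
    [0.2, 0, 0, 0.0, 0],
    [0.2, 0, 0, 0.0, 0],
    [0.2, 0, 0, 0.0, 0],
    [0.2, 0, 0, 0.0, 0],
    [0.2, 0, 0, 0.0, 0],
    [0.2, 0, 0, 0.0, 0],
    [0.2, 0, 0, 0.0, 0],
    [0.2, 0, 0, 0.0, 0],
  ],
)

```text
time_s: 9.67
eef_pos: [0.5175, -0.2707, -0.0097]
ee_rot: [3.141, 0.0, 1.069]
wrist_force: [0.5, -0.4, -0.3]
opening: 0.0237
```

Request:
step_arm(
  deltas=[
    [0, 0, 0, 0, 0],
    [0, 0, 0, 0, 0],
    [0, 0, 0, 0, 0],
    [0, 0, 0, 0, 0],
    [0, 0, 0, 0, 0],
    [0, 0, 0, 0, 0],
  ],
  squeeze=40,
)

```text
time_s: 10.17
eef_pos: [0.5175, -0.2707, -0.0098]
ee_rot: [3.142, -0.0, 1.069]
wrist_force: [0.6, 0.7, -0.4]
opening: 0.0238
```

The handle is held at 23.8 mm, and the force stays near zero at reported z = −0.010. The rod axis is at reported z + 0.0258. Plan for tube 3.

```bash
python3 -c "
import plan
G=plan.G
plan.go([(.5175,-.2707,.1,61.25),G(-215,79,73.2),G(-185,79,73.2),G(-123,79,73.2)])"
```

```text
start [ 0.5175 -0.2707  0.0132] 61.26
[0.0, 0.0, -0.868] 0.0 rows>= 3
  at [ 0.5175 -0.2707  0.1   ] 61.26
[0.759, -1.0, 0.151] -0.229 rows>= 4
[0.718, -0.657, 0.117] -0.177 rows>= 3
  at [ 0.4266 -0.0672  0.0732] 79.53
[0.3, -0.0, 0.0] -0.0 rows>= 1
  at [ 0.4321 -0.0377  0.0732] 79.53
[0.62, -0.001, 0.0] -0.0 rows>= 2
  at [0.4433 0.0233 0.0732] 79.53
```

Request:
step_arm(
  deltas=[
    [0, 0, 0, -0.1, 0],
    [0, 0, 0, -0.3, 0],
    [0, 0, 0, -0.6, 0],
    [0, 0, 0, -0.868, 0],
    [0, 0, 0, -0.868, 0],
  ],
)

```text
time_s: 10.58
eef_pos: [0.5202, -0.2723, 0.0848]
ee_rot: [3.131, 0.0, 1.069]
wrist_force: [-0.3, -0.4, 0.0]
opening: 0.0238
```

Request:
step_arm(
  deltas=[
    [0, 0.19, -0.25, 0.038, -0.058],
    [0, 0.38, -0.5, 0.076, -0.115],
    [0, 0.57, -0.75, 0.114, -0.172],
    [0, 0.759, -1.0, 0.151, -0.229],
    [0, 0.759, -1.0, 0.151, -0.229],
  ],
)

```text
time_s: 11.0
eef_pos: [0.4638, -0.1518, 0.0605]
ee_rot: [-3.138, -0.002, 1.254]
wrist_force: [-0.5, -0.1, -0.1]
opening: 0.0236
```

Request:
step_arm(
  deltas=[
    [0, 0.25, -0.23, 0.04, -0.06],
    [0, 0.5, -0.45, 0.08, -0.12],
    [0, 0.718, -0.657, 0.117, -0.177],
    [0, 0.718, -0.657, 0.117, -0.177],
    [0, 0.718, -0.657, 0.117, -0.177],
  ],
)

```text
time_s: 11.42
eef_pos: [0.4266, -0.0666, 0.0504]
ee_rot: [3.141, 0.0, 1.39]
wrist_force: [-0.5, 0.4, -0.5]
opening: 0.0236
```

```bash
python3 - <<'E'
import plan; from h import *
plan.go([plan.G(-185,79,73.2),plan.G(-123,79,73.2)])
o=[]
for n,(r0,c0) in(('top',(180,250)),('scene',(110,220))):
    o.append(cv2.resize(cam(n)['color'][r0:r0+130,c0:c0+130],(400,400),interpolation=cv2.INTER_CUBIC))
cv2.imwrite('pics/pre.png',np.hstack(o))
E
```

```text
start [ 0.4266 -0.0666  0.0734] 79.62
[0.295, 0.002, 0.002] 0.001 rows>= 1
  at [ 0.4321 -0.0377  0.0732] 79.57
[0.62, 0.0, -0.0] 0.0 rows>= 2
  at [0.4433 0.0233 0.0732] 79.57
```

View pics/pre.png

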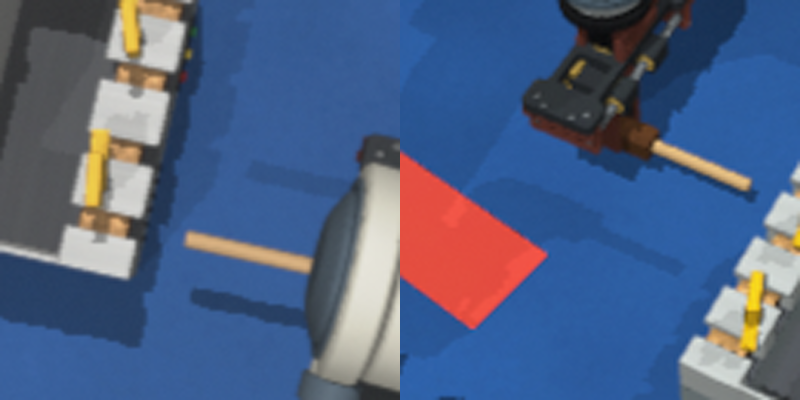

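The rod points at tube 3 in the top view, tip at crop (188,240) and (748,186). I'll triangulate the tip.

```bash
cat >> h.py <<'E'
def tri(pt,ps,guess):
    from scipy.optimize import least_squares
    dt,ds=cam('top'),cam('scene')
    s=least_squares(lambda q:np.r_[np.array(proj(dt,q))-pt,np.array(proj(ds,q))-ps],guess); return s.x,s.fun
def togen(P):
    g=np.load('gen.npz'); a=float(g['a']); D=np.array(P[:2])-g['t']; c,s=np.cos(a),np.sin(a)
    return np.round([1e3*(c*D[0]+s*D[1]),1e3*(-s*D[0]+c*D[1]),1e3*P[2]],1)
E
python3 -c "
from h import *
x,f=tri([311.1,258],[333.1,170.4],[.44,0,.076]);print(x,f,togen(x))"
```

```text
[0.44902542 0.06160545 0.07221038] [ 0.09307268 -0.0216716   0.1168816   0.00231389] [-84.3  80.3  72.2]
```

Request:
step_arm(
  deltas=[
    [0, 0.12, 0, -0.02, 0],
    [0, 0.25, 0, -0.02, 0],
    [0, 0.37, 0, -0.02, 0],
    [0, 0.45, 0, -0.02, 0],
    [0, 0.53, 0, -0.02, 0],
    [0, 0.61, 0, -0.02, 0],
    [0, 0.69, 0, -0.02, 0],
    [0, 0.77, 0, -0.02, 0],
    [0, 0.85, 0, -0.02, 0],
    [0, 0.94, 0, -0.02, 0],
    [0, 0.94, 0, -0.02, 0],
  ],
)

```text
time_s: 12.53
eef_pos: [0.4439, 0.0267, 0.0521]
ee_rot: [-3.141, -0.001, 1.389]
wrist_force: [-0.6, 0.3, -1.0]
opening: 0.0237
```

```bash
python3 - <<'E'
import plan; from h import *
o=get_obs(); print(togen(o['eef_pos']),o['wrist_force'],o['opening'])
o=[]
for n,(r0,c0) in(('top',(180,220)),('scene',(140,270))):
    o.append(cv2.resize(cam(n)['color'][r0:r0+130,c0:c0+130],(400,400),interpolation=cv2.INTER_CUBIC))
cv2.imwrite('pics/in3.png',np.hstack(o))
E
```

```text
[-119.6   79.    52.1] [-0.59947384  0.27785579 -1.03526082] 0.023733793801553688
```

View pics/in3.png

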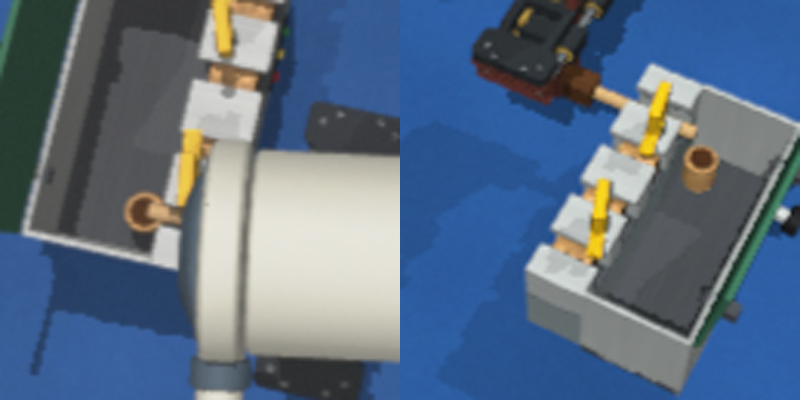

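The briquette has dropped and stands in the box at about (145,210) and (700,165), with the rod tip through the tube. Next I'll retract, shift to tube 2 and push.

Request:
step_arm(
  deltas=[
    [0, -0.25, 0, 0, 0],
    [0, -0.5, 0, 0, 0],
    [0, -0.75, 0, 0, 0],
    [0, -0.96, 0, 0, 0],
    [0, -0.96, 0, 0, 0],
  ],
)

```text
time_s: 13.05
eef_pos: [0.4256, -0.0722, 0.0523]
ee_rot: [3.141, 0.002, 1.385]
wrist_force: [0.6, -0.5, -0.0]
opening: 0.0237
```

Request:
step_arm(
  deltas=[
    [0, 0, 0.2, 0, 0],
    [0, 0, 0.4, 0, 0],
    [0, 0, 0.52, 0, 0],
    [0, 0, 0.52, 0, 0],
    [0, 0, 0.52, 0, 0],
  ],
)

```text
time_s: 13.47
eef_pos: [0.4772, -0.0781, 0.0519]
ee_rot: [-3.14, -0.0, 1.388]
wrist_force: [0.4, -0.6, -0.7]
opening: 0.0236
```

```bash
cat > tip.py <<'E'
from h import *
# dowel check: pale-dowel mask near expected line, top and scene; tip from model
import sys
o=get_obs(); print(togen(o['eef_pos']),np.degrees(o['ee_rot'][2]),o['opening'])
g=np.load('gen.npz'); a=o['ee_rot'][2]; ax=np.array([np.cos(a),np.sin(a),0])
c=o['eef_pos']+[0,0,.0258]
for n in('top','scene'):
    d=cam(n); hsv=cv2.cvtColor(d['color'],cv2.COLOR_BGR2HSV)
    A=np.array(proj(d,c+.06*ax)); B=np.array(proj(d,c+.14*ax)); E=np.array(proj(d,c+.135*ax))
    m=np.zeros(hsv.shape[:2],np.uint8); cv2.line(m,tuple(int(x) for x in A),tuple(int(x) for x in B),1,17)
    tan=(hsv[...,0]>8)&(hsv[...,0]<24)&(hsv[...,1]>60)&(hsv[...,2]>90)&(m>0)
    p=np.argwhere(comp(tan))[:,::-1]; t=(p-A)@(B-A)/np.linalg.norm(B-A); nrm=np.array([-(B-A)[1],(B-A)[0]])/np.linalg.norm(B-A)
    s=(p-A)@nrm; k=t>t.max()-12
    print(n,'tip along(px) seen',t.max().round(1),'expected',np.linalg.norm(E-A).round(1),'lateral px near tip',s[k].mean().round(1),'near handle',s[t<t.min()+12].mean().round(1))
E
python3 tip.py
```

```text
[-216.7   27.2   51.9] 79.53987647626936 0.023608627927494845
top tip along(px) seen 32.2 expected 33.8 lateral px near tip 0.4 near handle 0.3
scene tip along(px) seen 25.6 expected 27.1 lateral px near tip 0.1 near handle -0.2
```

The rod lies as modelled. Push tube 2, retract, shift 54 mm to tube 1, then check.

Request:
step_arm(
  deltas=[
    [0, 0.12, 0, 0, 0],
    [0, 0.25, 0, 0, 0],
    [0, 0.37, 0, 0, 0],
    [0, 0.45, 0, 0, 0],
    [0, 0.53, 0, 0, 0],
    [0, 0.61, 0, 0, 0],
    [0, 0.69, 0, 0, 0],
    [0, 0.77, 0, 0, 0],
    [0, 0.85, 0, 0, 0],
    [0, 0.93, 0, 0, 0],
    [0, 0.98, 0, 0, 0],
    [0, 0.98, 0, 0, 0],
  ],
)

```text
time_s: 14.57
eef_pos: [0.4953, 0.0191, 0.0522]
ee_rot: [-3.141, -0.001, 1.389]
wrist_force: [-0.4, 0.2, -0.3]
opening: 0.0237
```

Request:
step_arm(
  deltas=[
    [0, -0.25, 0, 0, 0],
    [0, -0.5, 0, 0, 0],
    [0, -0.75, 0, 0, 0],
    [0, -0.98, 0, 0, 0],
    [0, -0.98, 0, 0, 0],
  ],
)

```text
time_s: 14.98
eef_pos: [0.4767, -0.0819, 0.0522]
ee_rot: [3.142, 0.002, 1.385]
wrist_force: [-0.3, 0.1, -0.9]
opening: 0.0237
```

Request:
step_arm(
  deltas=[
    [0, 0, 0.2, 0, 0],
    [0, 0, 0.4, 0, 0],
    [0, 0, 0.54, 0, 0],
    [0, 0, 0.54, 0, 0],
    [0, 0, 0.54, 0, 0],
  ],
)

```text
time_s: 15.4
eef_pos: [0.5304, -0.0879, 0.0518]
ee_rot: [-3.14, -0.0, 1.388]
wrist_force: [-0.7, -0.6, -1.2]
opening: 0.0238
```

```bash
python3 tip.py
```

```text
[-216.6  -26.8   51.8] 79.54558038151055 0.023823103099602207
top tip along(px) seen 32.0 expected 33.5 lateral px near tip 0.4 near handle 0.2
scene tip along(px) seen 26.4 expected 27.7 lateral px near tip -0.1 near handle -0.1
```

Request:
step_arm(
  deltas=[
    [0, 0.12, 0, 0, 0],
    [0, 0.25, 0, 0, 0],
    [0, 0.37, 0, 0, 0],
    [0, 0.45, 0, 0, 0],
    [0, 0.53, 0, 0, 0],
    [0, 0.61, 0, 0, 0],
    [0, 0.69, 0, 0, 0],
    [0, 0.77, 0, 0, 0],
    [0, 0.85, 0, 0, 0],
    [0, 0.93, 0, 0, 0],
    [0, 0.98, 0, 0, 0],
    [0, 0.98, 0, 0, 0],
  ],
)

```text
time_s: 16.5
eef_pos: [0.5484, 0.0095, 0.0521]
ee_rot: [-3.141, -0.001, 1.39]
wrist_force: [0.6, -0.0, 0.3]
opening: 0.0238
```

Request:
step_arm(
  deltas=[
    [0, -0.25, 0, 0, 0],
    [0, -0.5, 0, 0, 0],
    [0, -0.75, 0, 0, 0],
    [0, -0.98, 0, 0, 0],
    [0, -0.98, 0, 0, 0],
  ],
)

```text
time_s: 16.92
eef_pos: [0.5298, -0.092, 0.0522]
ee_rot: [3.142, 0.002, 1.385]
wrist_force: [0.3, 0.6, -1.2]
opening: 0.0241
```

Request:
step_arm(
  deltas=[
    [0, 0, 0.2, 0, 0],
    [0, 0, 0.4, 0, 0],
    [0, 0, 0.52, 0, 0],
    [0, 0, 0.52, 0, 0],
    [0, 0, 0.52, 0, 0],
  ],
)

```text
time_s: 17.33
eef_pos: [0.5816, -0.0973, 0.0518]
ee_rot: [-3.14, -0.0, 1.388]
wrist_force: [-0.9, -0.6, -0.6]
opening: 0.0238
```

```bash
python3 tip.py
```

```text
[-216.6  -78.8   51.8] 79.54579332269654 0.023842279603398107
top tip along(px) seen 32.0 expected 33.2 lateral px near tip 0.3 near handle 0.3
scene tip along(px) seen 26.8 expected 28.3 lateral px near tip -0.2 near handle -0.2
```

Request:
step_arm(
  deltas=[
    [0, 0.12, 0, 0, 0],
    [0, 0.25, 0, 0, 0],
    [0, 0.37, 0, 0, 0],
    [0, 0.45, 0, 0, 0],
    [0, 0.53, 0, 0, 0],
    [0, 0.61, 0, 0, 0],
    [0, 0.69, 0, 0, 0],
    [0, 0.77, 0, 0, 0],
    [0, 0.85, 0, 0, 0],
    [0, 0.93, 0, 0, 0],
    [0, 0.98, 0, 0, 0],
    [0, 0.98, 0, 0, 0],
  ],
)

```text
time_s: 18.43
eef_pos: [0.5996, 0.0001, 0.0521]
ee_rot: [-3.141, -0.001, 1.39]
wrist_force: [0.6, -0.2, -0.7]
opening: 0.0237
```

Request:
step_arm(
  deltas=[
    [0, -0.25, 0, 0, 0],
    [0, -0.5, 0, 0, 0],
    [0, -0.75, 0, 0, 0],
    [0, -0.98, 0, 0, 0],
    [0, -0.98, 0, 0, 0],
  ],
)

```text
time_s: 18.85
eef_pos: [0.5809, -0.1017, 0.0522]
ee_rot: [3.142, 0.002, 1.385]
wrist_force: [0.3, -0.1, -0.7]
opening: 0.0238
```

```bash
python3 tip.py; python3 - <<'E'
from h import *
o=[]
for n,(r0,c0) in(('top',(150,205)),('scene',(150,290))):
    o.append(cv2.resize(cam(n)['color'][r0:r0+130,c0:c0+130],(400,400),interpolation=cv2.INTER_CUBIC))
cv2.imwrite('pics/clr.png',np.hstack(o))
E
```

```text
[-221.   -79.    52.2] 79.32781069122862 0.02382680306608076
top tip along(px) seen 31.5 expected 33.2 lateral px near tip 0.3 near handle 0.2
scene tip along(px) seen 27.2 expected 28.2 lateral px near tip -0.0 near handle -0.0
```

View pics/clr.png

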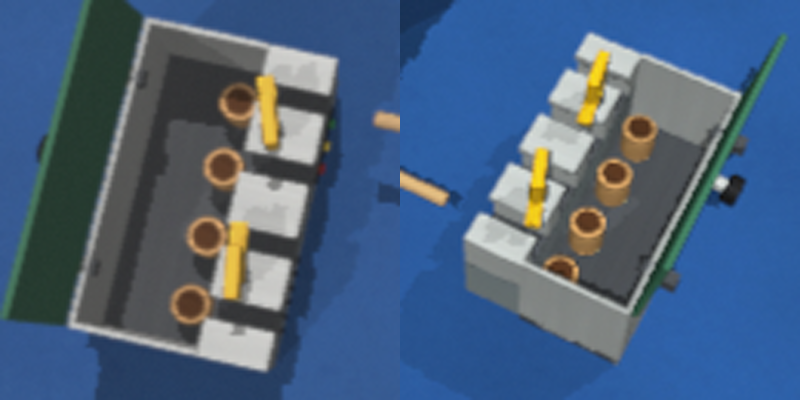

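All four slots are empty and dark, and four briquettes stand in the box at (238,102), (222,168), (206,236) and (190,303). Now the rod goes back to the mat centre.

```bash
python3 -c "
import plan
plan.go([(.58,-.11,.12,79.4),(.5161,-.2733,.09,68.9),(.5161,-.2733,.03,68.9),(.5161,-.2733,.0138,68.9)])"
```

```text
start [ 0.5817 -0.0971  0.0752] 79.55
[-0.13, 0.006, -0.448] 0.003 rows>= 2
  at [ 0.58 -0.11  0.12] 79.41
[-1.0, -0.19, 0.174] 0.136 rows>= 3
[-0.733, -0.06, 0.126] 0.098 rows>= 2
  at [ 0.5161 -0.2733  0.09  ] 68.88
[-0.0, 0.0, 0.6] -0.0 rows>= 2
  at [ 0.5161 -0.2733  0.03  ] 68.88
[-0.0, 0.0, 0.162] -0.0 rows>= 1
  at [ 0.5161 -0.2733  0.0138] 68.88
```

Request:
step_arm(
  deltas=[
    [0, -0.06, 0, -0.2, 0.003],
    [0, -0.13, 0.006, -0.4, 0.003],
    [0, -0.13, 0.006, -0.448, 0.003],
    [0, -0.13, 0.006, -0.448, 0.003],
  ],
)

```text
time_s: 19.38
eef_pos: [0.5813, -0.1101, 0.0993]
ee_rot: [3.137, -0.0, 1.387]
wrist_force: [1.2, 1.2, 0.0]
opening: 0.0238
```

Request:
step_arm(
  deltas=[
    [0, -0.3, -0.06, 0.05, 0.04],
    [0, -0.6, -0.12, 0.1, 0.08],
    [0, -1.0, -0.19, 0.174, 0.136],
    [0, -1.0, -0.19, 0.174, 0.136],
  ],
)

```text
time_s: 19.72
eef_pos: [0.5396, -0.2096, 0.0762]
ee_rot: [-3.137, 0.003, 1.273]
wrist_force: [-1.6, -0.0, -0.7]
opening: 0.0237
```

Request:
step_arm(
  deltas=[
    [0, -0.3, -0.03, 0.05, 0.04],
    [0, -0.6, -0.05, 0.1, 0.08],
    [0, -0.733, -0.06, 0.126, 0.098],
    [0, -0.733, -0.06, 0.126, 0.098],
    [0, -0.733, -0.06, 0.126, 0.098],
  ],
)

```text
time_s: 20.13
eef_pos: [0.5158, -0.2731, 0.0659]
ee_rot: [-3.14, -0.001, 1.202]
wrist_force: [0.8, 1.3, -2.1]
opening: 0.0236
```

Request:
step_arm(
  deltas=[
    [0, 0, 0, 0.2, 0],
    [0, 0, 0, 0.4, 0],
    [0, 0, 0, 0.55, 0],
    [0, 0, 0, 0.6, 0],
    [0, 0, 0, 0.6, 0],
    [0, 0, 0, 0.6, 0],
  ],
)

```text
time_s: 20.63
eef_pos: [0.5166, -0.2731, 0.0076]
ee_rot: [3.141, -0.0, 1.203]
wrist_force: [-0.5, -0.1, -1.3]
opening: 0.0236
```

```bash
python3 -c "
import plan
plan.go([(.5161,-.2733,.0138,68.9)])"; python3 tip.py
```

```text
start [ 0.5166 -0.2731  0.0306] 68.95
[-0.004, -0.004, 0.168] 0.001 rows>= 1
  at [ 0.5161 -0.2733  0.0138] 68.91
[-401.2  -46.9    7.6] 68.9549844938076 0.023600450829142038
top tip along(px) seen 31.3 expected 32.2 lateral px near tip 0.1 near handle 0.1
scene tip along(px) seen 23.2 expected 24.1 lateral px near tip 0.1 near handle 0.1
```

Request:
step_arm(
  deltas=[
    [0, 0, 0, 0.06, 0],
    [0, 0, 0, 0.12, 0],
    [0, 0, 0, 0.168, 0],
    [0, 0, 0, 0.168, 0],
    [0, 0, 0, 0.168, 0],
    [0.4, 0, 0, 0.168, 0],
    [0.5, 0, 0, 0.168, 0],
    [0.5, 0, 0, 0.168, 0],
    [0.5, 0, 0, 0.168, 0],
    [0.5, 0, 0, 0.168, 0],
    [0.5, 0, 0, 0.168, 0],
  ],
)

```text
time_s: 21.65
eef_pos: [0.5159, -0.274, -0.0098]
ee_rot: [-3.142, -0.0, 1.202]
wrist_force: [-0.7, 0.3, 0.5]
opening: 0.0438
```

Request:
step_arm(
  deltas=[
    [0.5, 0, 0, -0.1, 0],
    [0.5, 0, 0, -0.3, 0],
    [0.5, 0, 0, -0.6, 0],
    [0.5, 0, 0, -1.0, 0],
    [0.5, 0, 0, -1.0, 0],
  ],
)

```text
time_s: 22.07
eef_pos: [0.5192, -0.276, 0.1005]
ee_rot: [3.128, 0.002, 1.202]
wrist_force: [0.7, 0.7, 2.1]
opening: 0.0438
```

Request:
step_arm(
  deltas=[
    [0.5, 0, 0, -0.3, 0],
    [0.5, 0, 0, -0.6, 0],
    [0.5, 0, 0, -1.0, 0],
    [0.5, 0, 0, -1.0, 0],
  ],
)

```text
time_s: 22.4
eef_pos: [0.5182, -0.2753, 0.2007]
ee_rot: [3.128, 0.002, 1.202]
wrist_force: [0.6, -0.5, 2.3]
opening: 0.0441
```

```bash
python3 - <<'E'
import plan; from h import *
G=plan.G
# button angles: yellow blob long axis at fin-top height
d=cam('top'); hsv=cv2.cvtColor(d['color'],cv2.COLOR_BGR2HSV)
for y in(-53,53):
    u,v=proj(d,[*G(-16,y,0)[:2],.144]); m=np.zeros(hsv.shape[:2],np.uint8); cv2.circle(m,(int(u),int(v)),17,1,-1)
    yel=(hsv[...,0]>18)&(hsv[...,0]<32)&(hsv[...,1]>130)&(hsv[...,2]>100)&(m>0)
    P=np.array([togen(ray(d,b,a,.135))[:2] for a,b in np.argwhere(comp(yel))]).astype(np.float32)
    c=P.mean(0); w=np.linalg.svd(P-c)[2][0]; w*=-np.sign(w[1]); print(y,len(P),c,'angle',np.arctan2(w[0],-w[1]),cv2.minAreaRect(P))
plan.go([(.45,-.15,.23,60),G(-16,-53,220,-90+18),])
plan.go([(.48,-.18,.23,30),G(-16,-53,220,-90+18)])
E
```

```text
-53 122 [-12.923768 -59.95164 ] angle 0.33649102 ((-12.9537353515625, -58.189266204833984), (12.883618354797363, 48.20881652832031), 17.248722076416016)
53 143 [-13.933565  44.52936 ] angle 0.11476035 ((-14.700023651123047, 45.087650299072266), (13.266712188720703, 50.116241455078125), 8.292414665222168)
start [ 0.5178 -0.2751  0.2202] 68.87
[0.851, -1.0, -0.09] 0.182 rows>= 4
[0.059, -0.092, -0.008] 0.015 rows>= 1
  at [ 0.4501 -0.15    0.23  ] 60.01
[1.0, -0.013, 0.034] 0.4 rows>= 3
[1.0, -0.34, 0.036] 0.422 rows>= 3
[0.681, -0.528, 0.03] 0.344 rows>= 3
  at [0.5925 0.1047 0.22  ] 7.54
start [ 0.5178 -0.2751  0.2202] 68.87
[0.751, -0.695, -0.098] 0.864 rows>= 6
  at [ 0.48 -0.18  0.23] 29.99
[1.0, -0.794, 0.042] 0.208 rows>= 4
[0.907, -1.0, 0.044] 0.22 rows>= 4
[0.231, -0.366, 0.014] 0.071 rows>= 2
  at [0.5925 0.1046 0.22  ] 7.54
```

Request:
step_arm(
  deltas=[
    [0.5, 0.2, -0.2, -0.05, 0.15],
    [0.5, 0.4, -0.4, -0.098, 0.3],
    [0.5, 0.751, -0.695, -0.098, 0.45],
    [0.5, 0.751, -0.695, -0.098, 0.6],
    [0.5, 0.751, -0.695, -0.098, 0.75],
    [0.5, 0.751, -0.695, -0.098, 0.864],
    [0.5, 0.751, -0.695, -0.098, 0.864],
  ],
)

```text
time_s: 23.03
eef_pos: [0.4779, -0.1785, 0.1998]
ee_rot: [-3.141, 0.0, 0.521]
wrist_force: [-0.4, -0.6, -0.5]
opening: 0.0438
```

Request:
step_arm(
  deltas=[
    [0.5, 0.3, -0.25, 0.042, 0.07],
    [0.5, 0.6, -0.5, 0.042, 0.14],
    [0.5, 1.0, -0.794, 0.042, 0.208],
    [0.5, 1.0, -0.794, 0.042, 0.208],
    [0.5, 1.0, -0.794, 0.042, 0.208],
  ],
)

```text
time_s: 23.45
eef_pos: [0.5255, -0.058, 0.1952]
ee_rot: [-3.141, 0.001, 0.367]
wrist_force: [0.2, 0.0, -0.4]
opening: 0.0442
```

Request:
step_arm(
  deltas=[
    [0.5, 0.3, -0.3, 0.044, 0.07],
    [0.5, 0.6, -0.6, 0.044, 0.14],
    [0.5, 0.907, -1.0, 0.044, 0.22],
    [0.5, 0.907, -1.0, 0.044, 0.22],
    [0.5, 0.907, -1.0, 0.044, 0.22],
  ],
)

```text
time_s: 23.87
eef_pos: [0.5749, 0.0664, 0.1906]
ee_rot: [-3.141, 0.001, 0.192]
wrist_force: [-0.4, -0.1, -0.1]
opening: 0.0437
```

Request:
step_arm(
  deltas=[
    [0.5, 0.1, -0.2, 0.014, 0.071],
    [0.5, 0.231, -0.366, 0.014, 0.071],
    [0.5, 0.231, -0.366, 0.014, 0.071],
    [0.5, 0.231, -0.366, 0.014, 0.071],
  ],
)

```text
time_s: 24.2
eef_pos: [0.5906, 0.1037, 0.1898]
ee_rot: [3.14, 0.001, 0.132]
wrist_force: [-0.4, -0.0, 0.7]
opening: 0.044
```

```bash
python3 -c "
import plan; G=plan.G
plan.go([G(-16,-53,160,-72),G(-16,-53,121,-72),G(-16,-53,121,-90)])
import h;h.rodpose()"
```

```text
start [0.5906 0.1037 0.2128] 7.59
[0.021, -0.007, 0.528] 0.001 rows>= 2
  at [0.5925 0.1047 0.16  ] 7.54
[-0.0, 0.0, 0.39] -0.0 rows>= 1
  at [0.5925 0.1047 0.121 ] 7.54
[-0.0, 0.0, 0.0] 0.4 rows>= 3
  at [0.5925 0.1047 0.121 ] -10.46
rod ((0.531901478767395, -0.23234425485134125), (0.1774357110261917, 0.0317164845764637), 66.65068054199219)
handle ((0.5143773555755615, -0.27202481031417847), (0.08304370939731598, 0.027230622246861458), 68.71453857421875)
```

Request:
step_arm(
  deltas=[
    [0.5, 0.021, -0.007, 0.25, 0],
    [0.5, 0.021, -0.007, 0.5, 0],
    [0.5, 0.021, -0.007, 0.7, 0],
    [0.5, 0.021, -0.007, 0.85, 0],
    [0.5, 0.021, -0.007, 0.918, 0],
    [0.5, 0.021, -0.007, 0.918, 0],
    [0.5, 0.021, -0.007, 0.918, 0],
  ],
)

```text
time_s: 24.83
eef_pos: [0.5927, 0.1054, 0.099]
ee_rot: [3.141, -0.0, 0.131]
wrist_force: [-0.2, 0.6, 0.5]
opening: 0.0439
```

Request:
step_arm(
  deltas=[
    [0, 0, 0, 0, 0],
    [0, 0, 0, 0, 0],
    [0, 0, 0, 0, 0],
    [0, 0, 0, 0, 0],
    [0, 0, 0, 0, 0],
    [0, 0, 0, 0, 0],
    [0, 0, 0, 0, 0],
    [0, 0, 0, 0, 0],
  ],
  squeeze=20,
)

```text
time_s: 25.5
eef_pos: [0.593, 0.1053, 0.0987]
ee_rot: [3.139, -0.0, 0.131]
wrist_force: [0.1, -5.2, 1.8]
opening: 0.0098
```

Request:
step_arm(
  deltas=[
    [0, 0, 0, 0, 0.1],
    [0, 0, 0, 0, 0.2],
    [0, 0, 0, 0, 0.3],
    [0, 0, 0, 0, 0.4],
    [0, 0, 0, 0, 0.4],
    [0, 0, 0, 0, 0.4],
  ],
)

```text
time_s: 26.0
eef_pos: [0.593, 0.1049, 0.0987]
ee_rot: [3.139, -0.001, -0.184]
wrist_force: [0.3, -7.3, 1.6]
opening: 0.01
```

Button 0 gripped and turned back to about 0, clear of the lid. Now button 1 gets the same treatment.

Request:
step_arm(
  deltas=[
    [0.5, 0, 0, 0, 0],
    [0.5, 0, 0, 0, 0],
    [0.5, 0, 0, 0, 0],
    [0.5, 0, 0, 0, 0],
    [0.5, 0, 0, 0, 0],
    [0.5, 0, 0, -0.2, 0],
    [0.5, 0, 0, -0.4, 0],
    [0.5, 0, 0, -0.6, 0],
    [0.5, 0, 0, -0.6, 0],
  ],
)

```text
time_s: 26.75
eef_pos: [0.5944, 0.1071, 0.1633]
ee_rot: [-3.139, -0.007, -0.182]
wrist_force: [-1.0, 0.1, 1.1]
opening: 0.0441
```

```bash
cat > btn.py <<'E'
import plan; from h import *
G=plan.G
d=cam('top'); hsv=cv2.cvtColor(d['color'],cv2.COLOR_BGR2HSV)
for y in(-53,53):
    u,v=proj(d,[*G(-16,y,0)[:2],.144]); m=np.zeros(hsv.shape[:2],np.uint8); cv2.circle(m,(int(u),int(v)),17,1,-1)
    yel=(hsv[...,0]>18)&(hsv[...,0]<32)&(hsv[...,1]>130)&(hsv[...,2]>100)&(m>0)
    if yel.sum()<30: print(y,'hidden',yel.sum()); continue
    P=np.array([togen(ray(d,b,a,.135))[:2] for a,b in np.argwhere(comp(yel))]).astype(np.float32)
    c=P.mean(0); w=np.linalg.svd(P-c)[2][0]; w*=-np.sign(w[1]); print(y,len(P),c,'angle',np.arctan2(w[0],-w[1]))
E
python3 btn.py; python3 -c "
import plan; G=plan.G
plan.go([G(-16,53,175,-84),G(-16,53,121,-84),G(-16,53,121,-90)])"
```

```text
-53 32 [-15.325001 -41.51563 ] angle 0.15833205
53 142 [-13.994365  44.854218] angle 0.12237204
start [0.5939 0.107  0.1839] -10.45
[-1.0, 0.024, 0.083] -0.125 rows>= 3
[-0.069, -0.005, 0.006] -0.008 rows>= 1
  at [0.4883 0.1239 0.175 ] -4.47
[0.0, -0.0, 0.54] -0.0 rows>= 2
  at [0.4883 0.1239 0.121 ] -4.47
[0.0, -0.0, -0.0] 0.133 rows>= 1
  at [0.4883 0.1239 0.121 ] -10.45
```

Request:
step_arm(
  deltas=[
    [0.5, -0.3, 0, 0.08, -0.05],
    [0.5, -0.6, 0, 0.08, -0.1],
    [0.5, -1.0, 0.024, 0.083, -0.133],
    [0.5, -1.0, 0.024, 0.083, -0.133],
    [0.5, -1.0, 0.024, 0.083, -0.133],
  ],
)

```text
time_s: 27.22
eef_pos: [0.492, 0.1227, 0.1482]
ee_rot: [3.141, 0.002, -0.077]
wrist_force: [1.0, -0.6, 0.9]
opening: 0.0438
```

Request:
step_arm(
  deltas=[
    [0.5, -0.07, 0, 0, 0],
    [0.5, -0.07, 0, 0, 0],
    [0.5, -0.07, 0, 0.2, 0],
    [0.5, -0.07, 0, 0.4, 0],
    [0.5, -0.07, 0, 0.54, 0],
    [0.5, -0.07, 0, 0.54, 0],
    [0.5, -0.07, 0, 0.54, 0],
  ],
)

```text
time_s: 27.8
eef_pos: [0.4871, 0.1228, 0.0952]
ee_rot: [3.141, 0.002, -0.079]
wrist_force: [0.6, -0.6, -0.4]
opening: 0.0439
```

Request:
step_arm(
  deltas=[
    [0, 0, 0, 0, 0],
    [0, 0, 0, 0, 0],
    [0, 0, 0, 0, 0],
    [0, 0, 0, 0, 0],
    [0, 0, 0, 0, 0],
    [0, 0, 0, 0, 0],
    [0, 0, 0, 0, 0.07],
    [0, 0, 0, 0, 0.14],
    [0, 0, 0, 0, 0.14],
    [0, 0, 0, 0, 0.14],
  ],
)

```text
time_s: 28.63
eef_pos: [0.4877, 0.1249, 0.0966]
ee_rot: [-3.138, -0.002, -0.187]
wrist_force: [2.1, 6.7, 0.3]
opening: 0.0102
```

Request:
step_arm(
  deltas=[
    [0.5, 0, 0, 0, 0],
    [0.5, 0, 0, 0, 0],
    [0.5, 0, 0, 0, 0],
    [0.5, 0, 0, 0, 0],
    [0.5, 0, 0, 0, 0],
    [0.5, 0, 0, -0.3, 0],
    [0.5, 0, 0, -0.6, 0],
    [0.5, 0, 0, -1.0, 0],
    [0.5, 0, 0, -1.0, 0],
    [0.5, 0, 0, -1.0, 0],
  ],
)

```text
time_s: 29.47
eef_pos: [0.4882, 0.1231, 0.1991]
ee_rot: [-3.14, -0.005, -0.188]
wrist_force: [0.4, 0.3, -0.1]
opening: 0.0438
```

```bash
python3 btn.py; python3 - <<'E'
import plan; from h import *
G=plan.G
# tin position estimate: bright low-sat blob near (162,262)
d=cam('top'); print('tin top centre', togen(ray(d,160,262,.075)), 'jar',togen(ray(d,396,121,.09)))
plan.go([G(0,60,290,-90),G(190,10,290,-90),G(190,10,172,-90)])
E
```

```text
-53 hidden 0
53 hidden 0
tin top centre [239.7 159.1  75. ] jar [-208.5 -264.1   90. ]
start [0.4867 0.1229 0.2181] -10.79
[-0.057, -0.172, -0.719] -0.008 rows>= 2
  at [0.4843 0.1408 0.29  ] -10.43
[0.263, -1.0, -0.0] 0.0 rows>= 3
[0.237, -0.9, -0.0] 0.0 rows>= 3
  at [0.5679 0.3187 0.29  ] -10.43
[0.0, -0.0, 1.0] 0.0 rows>= 3
[0.0, -0.0, 0.18] 0.0 rows>= 1
  at [0.5679 0.3187 0.172 ] -10.43
```

```bash
python3 - <<'E'
import plan; G=plan.G
y=-30
plan.go([G(-16,53,270,-90),G(150,y,270,-90),G(150,y,180,-90),G(111,y,180,-90),G(71,y,173,-90),G(53,y,161,-90),G(39.5,y,145,-90),G(30,y,127,-90),G(26,y,112,-90)])
E
```

```text
start [0.4867 0.1229 0.2181] -10.79
[0.014, -0.013, -0.519] -0.008 rows>= 2
  at [0.4883 0.1239 0.27  ] -10.43
[0.5, -1.0, -0.0] 0.0 rows>= 3
[0.33, -0.659, -0.0] 0.0 rows>= 2
  at [0.6   0.272 0.27 ] -10.43
[0.0, -0.0, 0.9] 0.0 rows>= 3
  at [0.6   0.272 0.18 ] -10.43
[0.0, 0.39, -0.0] 0.0 rows>= 1
  at [0.5929 0.2337 0.18  ] -10.43
[-0.0, 0.4, 0.07] 0.0 rows>= 1
  at [0.5857 0.1943 0.173 ] -10.43
[-0.0, 0.18, 0.12] 0.0 rows>= 1
  at [0.5824 0.1766 0.161 ] -10.43
[-0.0, 0.135, 0.16] 0.0 rows>= 1
  at [0.58   0.1634 0.145 ] -10.43
[-0.0, 0.095, 0.18] 0.0 rows>= 1
  at [0.5783 0.154  0.127 ] -10.43
[-0.0, 0.04, 0.15] 0.0 rows>= 1
  at [0.5775 0.1501 0.112 ] -10.43
```

Request:
step_arm(
  deltas=[
    [0, 0.014, -0.013, -0.2, -0.008],
    [0, 0.014, -0.013, -0.4, -0.008],
    [0, 0.014, -0.013, -0.519, -0.008],
    [0, 0.014, -0.013, -0.519, -0.008],
    [0, 0.014, -0.013, -0.519, -0.008],
  ],
)

```text
time_s: 29.98
eef_pos: [0.4883, 0.124, 0.2464]
ee_rot: [3.141, 0.002, -0.182]
wrist_force: [0.9, -0.6, -0.7]
opening: 0.0143
```

Request:
step_arm(
  deltas=[
    [0, 0.15, -0.3, 0, 0],
    [0, 0.3, -0.6, 0, 0],
    [0, 0.5, -1.0, 0, 0],
    [0, 0.5, -1.0, 0, 0],
    [0, 0.5, -1.0, 0, 0],
  ],
)

```text
time_s: 30.4
eef_pos: [0.5555, 0.2145, 0.2423]
ee_rot: [3.138, 0.008, -0.18]
wrist_force: [-0.5, -0.5, 0.6]
opening: 0.0004
```

Request:
step_arm(
  deltas=[
    [0, 0.15, -0.3, 0, 0],
    [0, 0.33, -0.659, 0, 0],
    [0, 0.33, -0.659, 0, 0],
    [0, 0.33, -0.659, 0, 0],
  ],
)

```text
time_s: 30.73
eef_pos: [0.5999, 0.2721, 0.2438]
ee_rot: [3.138, 0.005, -0.181]
wrist_force: [-1.0, -0.3, -0.6]
opening: 0.0006
```

```bash
python3 - <<'E'
import plan; from h import *
G=plan.G
y=-30
plan.go([G(150,y,180,-90)])
o=get_obs(); print(togen(o['eef_pos']),o['opening'])
E
python3 btn.py
```

```text
start [0.5999 0.2721 0.2668] -10.38
[0.001, 0.0, 0.868] 0.002 rows>= 3
  at [0.6    0.2721 0.18  ] -10.47
[150.  -29.9 243.8] 0.0005502583781473219
-53 136 [-16.322796 -59.70295 ] angle -0.031206146
53 145 [-15.746894  45.204136] angle -0.063091226
```

Both buttons now read about 0. I'll go down behind the lid and sweep it shut.

Request:
step_arm(
  deltas=[
    [0, 0, 0, 0.25, 0],
    [0, 0, 0, 0.5, 0],
    [0, 0, 0, 0.75, 0],
    [0, 0, 0, 0.868, 0],
    [0, 0, 0, 0.868, 0],
    [0, 0, 0, 0.868, 0],
  ],
)

```text
time_s: 31.28
eef_pos: [0.5997, 0.2712, 0.1624]
ee_rot: [-3.141, -0.001, -0.183]
wrist_force: [0.7, 0.6, -0.1]
opening: 0.0006
```

Request:
step_arm(
  deltas=[
    [0, 0, 0.15, 0, 0],
    [0, 0, 0.27, 0, 0],
    [0, 0, 0.39, 0, 0],
    [0, 0, 0.49, 0.015, 0],
    [0, 0, 0.59, 0.03, 0],
    [0, 0, 0.69, 0.05, 0],
    [0, 0, 0.79, 0.07, 0],
    [0, 0, 0.88, 0.13, 0],
    [0, 0, 0.97, 0.19, 0],
    [0, 0, 0.97, 0.19, 0],
  ],
)

```text
time_s: 32.12
eef_pos: [0.5817, 0.1745, 0.1399]
ee_rot: [3.139, 0.003, -0.184]
wrist_force: [-0.2, -0.0, 0.2]
opening: 0.0004
```

Request:
step_arm(
  deltas=[
    [0, 0, 0.07, 0.08, 0],
    [0, 0, 0.135, 0.16, 0],
    [0, 0, 0.18, 0.25, 0],
    [0, 0, 0.23, 0.34, 0],
    [0, 0, 0.25, 0.41, 0],
    [0, 0, 0.27, 0.48, 0],
    [0, 0, 0.27, 0.48, 0],
    [0, 0, 0.27, 0.48, 0],
  ],
)

```text
time_s: 32.78
eef_pos: [0.5772, 0.1502, 0.093]
ee_rot: [3.141, 0.002, -0.182]
wrist_force: [-0.4, -0.5, 0.3]
opening: 0.0002
```

```bash
python3 - <<'E'
from h import *
o=get_obs(); print(togen(o['eef_pos']),o['wrist_force'])
out=[]
for n,(r0,c0) in(('top',(140,205)),('scene',(140,290))):
    out.append(cv2.resize(cam(n)['color'][r0:r0+140,c0:c0+140],(400,400),interpolation=cv2.INTER_CUBIC))
cv2.imwrite('pics/lid.png',np.hstack(out))
E
```

```text
[ 26.  -29.7  93. ] [-0.40288614 -0.49610863  0.3222507 ]
```

View pics/lid.png

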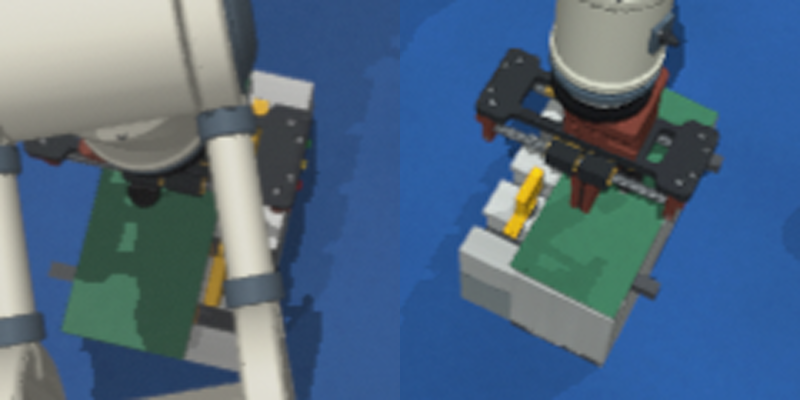

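The lid is almost down: the green face lies across the box at (580,230), clear of both buttons. Now I'll press down in small steps, watching the force.

Request:
step_arm(
  deltas=[
    [0, 0, 0, 0.03, 0],
    [0, 0, 0, 0.06, 0],
    [0, 0, 0, 0.06, 0],
    [0, 0, 0, 0.06, 0],
  ],
)

```text
time_s: 33.22
eef_pos: [0.5776, 0.1503, 0.0878]
ee_rot: [3.142, 0.0, -0.182]
wrist_force: [1.0, -0.1, -0.2]
opening: 0.0004
```

Request:
step_arm(
  deltas=[
    [0, 0, 0, 0.01, 0],
    [0, 0, 0, 0.02, 0],
    [0, 0, 0, 0.02, 0],
    [0, 0, 0, 0.02, 0],
  ],
)

```text
time_s: 33.55
eef_pos: [0.5777, 0.1502, 0.0859]
ee_rot: [-3.142, 0.0, -0.182]
wrist_force: [0.2, -0.6, 0.3]
opening: 0.0001
```

Request:
step_arm(
  deltas=[
    [0, 0, 0, 0.01, 0],
    [0, 0, 0, 0.02, 0],
    [0, 0, 0, 0.02, 0],
    [0, 0, 0, 0.02, 0],
  ],
)

```text
time_s: 33.88
eef_pos: [0.5778, 0.1502, 0.0849]
ee_rot: [-3.141, -0.001, -0.182]
wrist_force: [-1.9, -0.3, 5.5]
opening: 0.0001
```

Request:
step_arm(
  deltas=[
    [0, 0, 0, 0.01, 0],
    [0, 0, 0, 0.01, 0],
    [0, 0, 0, 0.01, 0],
    [0, 0, 0, 0.01, 0],
  ],
)

```text
time_s: 34.22
eef_pos: [0.5779, 0.1502, 0.0849]
ee_rot: [-3.141, -0.001, -0.182]
wrist_force: [-4.2, -1.1, 9.0]
opening: 0.0005
```

Rigid contact: z stopped at 0.0849 with 9 N, which matches the shut-lid height. Lift off and go to button 0.

Request:
step_arm(
  deltas=[
    [0.5, 0, 0, -0.2, 0],
    [0.5, 0, 0, -0.4, 0],
    [0.5, 0, 0, -0.65, 0],
    [0.5, 0, 0, -0.65, 0],
    [0.5, 0, 0, -0.65, 0],
    [0.5, 0, 0, -0.65, 0],
    [0.5, 0, 0, -0.65, 0],
  ],
)

```text
time_s: 34.8
eef_pos: [0.577, 0.1501, 0.1459]
ee_rot: [3.141, 0.003, -0.182]
wrist_force: [-0.4, 0.5, 0.1]
opening: 0.0419
```

```bash
python3 -c "
import plan; G=plan.G
plan.go([G(-16,-53,172,-90),G(-16,-53,121,-90),G(-16,-53,121,0)])"
```

```text
start [0.577  0.1501 0.1689] -10.42
[0.235, 0.419, -0.031] 0.001 rows>= 2
  at [0.5926 0.1046 0.172 ] -10.47
[-0.0, -0.0, 0.51] -0.0 rows>= 2
  at [0.5926 0.1046 0.121 ] -10.47
[-0.0, -0.0, 0.0] -1.0 rows>= 7
[-0.0, -0.0, 0.0] -1.0 rows>= 7
[0.0, -0.0, 0.0] -0.0 rows>= 0
  at [0.5926 0.1046 0.121 ] 79.53
```

Request:
step_arm(
  deltas=[
    [0.5, 0.12, 0.2, -0.03, 0],
    [0.5, 0.235, 0.43, -0.03, 0],
    [0.5, 0.235, 0.43, -0.03, 0],
    [0.5, 0.235, 0.43, 0.1, 0],
    [0.5, 0.235, 0.43, 0.25, 0],
    [0.5, 0.235, 0.43, 0.4, 0],
    [0.5, 0.235, 0.43, 0.48, 0],
    [0.5, 0.235, 0.43, 0.48, 0],
    [0.5, 0.235, 0.43, 0.48, 0],
  ],
)

```text
time_s: 35.55
eef_pos: [0.5922, 0.1042, 0.0988]
ee_rot: [3.141, 0.002, -0.181]
wrist_force: [0.2, -0.2, 0.6]
opening: 0.0439
```

Request:
step_arm(
  deltas=[
    [0, 0, 0, 0, 0],
    [0, 0, 0, 0, 0],
    [0, 0, 0, 0, 0],
    [0, 0, 0, 0, 0],
    [0, 0, 0, 0, 0],
    [0, 0, 0, 0, 0],
    [0, 0, 0, 0, 0],
    [0, 0, 0, 0, 0],
  ],
)

```text
time_s: 36.22
eef_pos: [0.5935, 0.1047, 0.1006]
ee_rot: [-3.14, -0.001, -0.181]
wrist_force: [1.1, 6.2, 1.3]
opening: 0.0099
```

Request:
step_arm(
  deltas=[
    [0, 0, 0, 0, -0.12],
    [0, 0, 0, 0, -0.24],
    [0, 0, 0, 0, -0.36],
    [0, 0, 0, 0, -0.48],
    [0, 0, 0, 0, -0.6],
    [0, 0, 0, 0, -0.72],
    [0, 0, 0, 0, -0.84],
    [0, 0, 0, 0, -1.0],
    [0, 0, 0, 0, -1.0],
    [0, 0, 0, 0, -1.0],
  ],
)

```text
time_s: 37.05
eef_pos: [0.5932, 0.1059, 0.1005]
ee_rot: [-3.139, -0.003, 0.606]
wrist_force: [0.7, 8.6, 2.0]
opening: 0.0096
```

Request:
step_arm(
  deltas=[
    [0, 0, 0, 0, -0.12],
    [0, 0, 0, 0, -0.24],
    [0, 0, 0, 0, -0.36],
    [0, 0, 0, 0, -0.48],
    [0, 0, 0, 0, -0.6],
    [0, 0, 0, 0, -0.72],
    [0, 0, 0, 0, -0.84],
    [0, 0, 0, 0, -1.0],
    [0, 0, 0, 0, -1.0],
    [0, 0, 0, 0, -1.0],
  ],
)

```text
time_s: 37.88
eef_pos: [0.5922, 0.1066, 0.1005]
ee_rot: [-3.139, -0.004, 1.392]
wrist_force: [-3.5, 11.3, 3.2]
opening: 0.0097
```

Request:
step_arm(
  deltas=[
    [0.5, 0, 0, 0, 0],
    [0.5, 0, 0, 0, 0],
    [0.5, 0, 0, 0, 0],
    [0.5, 0, 0, 0, 0],
    [0.5, 0, 0, 0, 0],
    [0.5, 0, 0, -0.2, 0],
    [0.5, 0, 0, -0.4, 0],
    [0.5, 0, 0, -0.6, 0],
    [0.5, 0, 0, -0.6, 0],
  ],
)

```text
time_s: 38.63
eef_pos: [0.5948, 0.1036, 0.1651]
ee_rot: [3.135, -0.002, 1.388]
wrist_force: [0.5, 1.2, 0.4]
opening: 0.044
```

```bash
python3 -c "
import plan; G=plan.G
plan.go([G(-15.5,53,175,-90),G(-15.5,53,121,-90)])"
```

```text
start [0.5948 0.1036 0.1881] 79.55
[0.006, -0.542, 0.065] 1.0 rows>= 7
[-0.38, -0.388, 0.066] 1.0 rows>= 7
  at [0.4883 0.1244 0.175 ] -10.45
[0.0, 0.0, 0.54] 0.0 rows>= 2
  at [0.4883 0.1244 0.121 ] -10.45
```

Request:
step_arm(
  deltas=[
    [0.5, 0.006, -0.15, 0.065, 0.15],
    [0.5, 0.006, -0.3, 0.065, 0.3],
    [0.5, 0.006, -0.542, 0.065, 0.45],
    [0.5, 0.006, -0.542, 0.065, 0.6],
    [0.5, 0.006, -0.542, 0.065, 0.75],
    [0.5, 0.006, -0.542, 0.065, 0.9],
    [0.5, 0.006, -0.542, 0.065, 1.0],
    [0.5, 0.006, -0.542, 0.065, 1.0],
  ],
)

```text
time_s: 39.3
eef_pos: [0.5395, 0.1138, 0.1523]
ee_rot: [-3.141, 0.001, 0.601]
wrist_force: [-0.6, 0.1, -0.8]
opening: 0.0434
```

Request:
step_arm(
  deltas=[
    [0.5, -0.15, -0.15, 0.066, 0.15],
    [0.5, -0.3, -0.3, 0.066, 0.3],
    [0.5, -0.38, -0.388, 0.066, 0.45],
    [0.5, -0.38, -0.388, 0.066, 0.6],
    [0.5, -0.38, -0.388, 0.066, 0.75],
    [0.5, -0.38, -0.388, 0.066, 0.9],
    [0.5, -0.38, -0.388, 0.066, 1.0],
    [0.5, -0.38, -0.388, 0.066, 1.0],
    [0.5, -0.38, -0.388, 0.066, 1.0],
  ],
)

```text
time_s: 40.05
eef_pos: [0.4864, 0.1243, 0.1463]
ee_rot: [3.141, 0.001, -0.178]
wrist_force: [-0.4, -0.2, 0.2]
opening: 0.044
```

```bash
python3 btn.py; python3 -c "
import plan; G=plan.G
plan.go([G(-15.5,53,121,-90)])"
```

```text
-53 hidden 0
53 hidden 0
start [0.4864 0.1243 0.1694] -10.2
[0.019, -0.004, 0.484] 0.006 rows>= 2
  at [0.4884 0.1244 0.121 ] -10.47
```

Request:
step_arm(
  deltas=[
    [0.5, 0.019, 0, 0.15, 0.006],
    [0.5, 0.019, 0, 0.3, 0.006],
    [0.5, 0.019, 0, 0.42, 0.006],
    [0.5, 0.019, 0, 0.48, 0.006],
    [0.5, 0.019, 0, 0.48, 0.006],
    [0.5, 0.019, 0, 0.48, 0.006],
  ],
)

```text
time_s: 40.6
eef_pos: [0.4883, 0.1241, 0.0988]
ee_rot: [3.141, 0.001, -0.186]
wrist_force: [-0.1, -0.6, 0.1]
opening: 0.0441
```

Request:
step_arm(
  deltas=[
    [0, 0, 0, 0, 0],
    [0, 0, 0, 0, 0],
    [0, 0, 0, 0, 0],
    [0, 0, 0, 0, 0],
    [0, 0, 0, 0, 0],
    [0, 0, 0, 0, 0],
    [0, 0, 0, 0, 0],
    [0, 0, 0, 0, 0],
  ],
)

```text
time_s: 41.27
eef_pos: [0.4887, 0.1247, 0.0992]
ee_rot: [-3.14, -0.001, -0.186]
wrist_force: [1.1, 3.7, 1.2]
opening: 0.0105
```

Request:
step_arm(
  deltas=[
    [0, 0, 0, 0, -0.12],
    [0, 0, 0, 0, -0.24],
    [0, 0, 0, 0, -0.36],
    [0, 0, 0, 0, -0.48],
    [0, 0, 0, 0, -0.6],
    [0, 0, 0, 0, -0.72],
    [0, 0, 0, 0, -0.84],
    [0, 0, 0, 0, -1.0],
    [0, 0, 0, 0, -1.0],
    [0, 0, 0, 0, -1.0],
  ],
)

```text
time_s: 42.1
eef_pos: [0.4885, 0.1254, 0.0993]
ee_rot: [-3.14, -0.002, 0.601]
wrist_force: [0.3, 4.7, 1.2]
opening: 0.01
```

Request:
step_arm(
  deltas=[
    [0, 0, 0, 0, -0.12],
    [0, 0, 0, 0, -0.24],
    [0, 0, 0, 0, -0.36],
    [0, 0, 0, 0, -0.48],
    [0, 0, 0, 0, -0.6],
    [0, 0, 0, 0, -0.72],
    [0, 0, 0, 0, -0.84],
    [0, 0, 0, 0, -1.0],
    [0, 0, 0, 0, -1.0],
    [0, 0, 0, 0, -1.0],
  ],
)

```text
time_s: 42.93
eef_pos: [0.4879, 0.1258, 0.0992]
ee_rot: [-3.14, -0.003, 1.386]
wrist_force: [-2.1, 6.6, 1.8]
opening: 0.0099
```

Request:
step_arm(
  deltas=[
    [0.5, 0, 0, 0, 0],
    [0.5, 0, 0, 0, 0],
    [0.5, 0, 0, 0, 0],
    [0.5, 0, 0, 0, 0],
    [0.5, 0, 0, 0, 0],
    [0.5, 0, 0, -0.2, 0],
    [0.5, 0, 0, -0.5, 0],
    [0.5, 0, 0, -0.8, 0],
    [0.5, 0, 0, -1.0, 0],
    [0.5, 0, 0, -1.0, 0],
  ],
)

```text
time_s: 43.77
eef_pos: [0.4902, 0.1242, 0.2045]
ee_rot: [3.134, -0.003, 1.384]
wrist_force: [0.4, -0.0, 0.6]
opening: 0.0445
```

Request:
step_arm(
  deltas=[
    [0.5, -0.3, 0, 0, 0],
    [0.5, -0.6, 0, 0, 0],
    [0.5, -0.9, 0, 0, 0],
    [0.5, -1.0, 0, 0, 0],
    [0.5, -1.0, 0, 0, 0],
  ],
)

```text
time_s: 44.18
eef_pos: [0.4694, 0.024, 0.1981]
ee_rot: [-3.141, 0.001, 1.381]
wrist_force: [0.3, 0.6, 0.4]
opening: 0.0438
```

Request:
step_arm(
  deltas=[
    [0.5, -0.3, 0, 0, 0],
    [0.5, -0.6, 0, 0, 0],
    [0.5, -0.9, 0, 0, 0],
    [0.5, -1.0, 0, 0, 0],
    [0.5, -1.0, 0, 0, 0],
  ],
)

```text
time_s: 44.6
eef_pos: [0.4513, -0.0732, 0.1984]
ee_rot: [-3.141, -0.0, 1.382]
wrist_force: [0.1, 0.1, -0.6]
opening: 0.044
```

```bash
python3 btn.py; python3 - <<'E'
from h import *
rodpose()
out=[]
for n,(r0,c0) in(('top',(130,205)),('scene',(140,290))):
    out.append(cv2.resize(cam(n)['color'][r0:r0+150,c0:c0+150],(400,400),interpolation=cv2.INTER_CUBIC))
cv2.imwrite('pics/fin.png',np.hstack(out))
cv2.imwrite('pics/finscene.png',cam('scene')['color'])
E
```

```text
-53 152 [ -7.160526 -50.436184] angle -1.4986426
53 132 [-5.520456 54.100014] angle -1.5644631
rod ((0.4631061553955078, -0.25690698623657227), (0.3157702684402466, 0.24396875500679016), 75.80706787109375)
handle ((0.4006440043449402, -0.08910906314849854), (0.015479031018912792, 0.039833903312683105), 53.404483795166016)
```

View pics/fin.png

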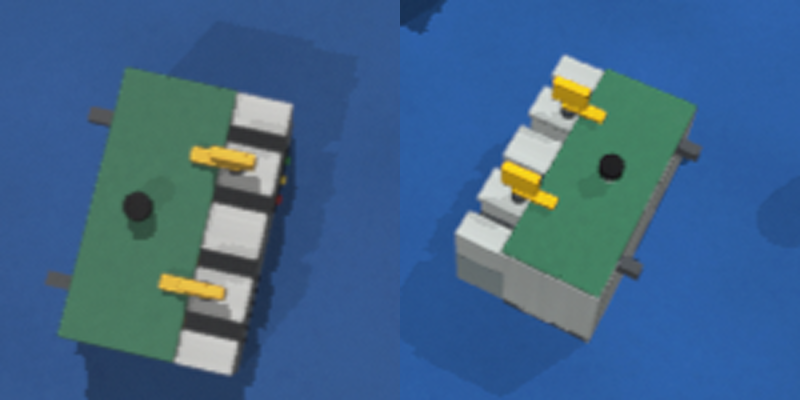

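The lid is flat and shut. Both tongues lie over it, with tips at (192,155) and (160,283) in the top half and (605,117) and (556,202) in the scene half. The arm hides the rod, so that reading is invalid. I'll check the tongue angles from the tip points and move the arm away for the last look.

Request:
step_arm(
  deltas=[
    [0.5, -0.2, -0.3, -0.2, 0],
    [0.5, -0.2, -0.6, -0.4, 0],
    [0.5, -0.2, -0.8, -0.6, 0],
    [0.5, -0.2, -0.8, -0.6, 0],
    [0.5, -0.2, -0.8, -0.6, 0],
  ],
)

```text
time_s: 45.27
eef_pos: [0.3696, -0.0766, 0.2605]
ee_rot: [3.137, 0.0, 1.385]
wrist_force: [1.4, 0.1, 0.0]
opening: 0.0437
```

```bash
python3 - <<'E'
from h import *
k=400/150
d=cam('top'); s=cam('scene')
for y,t,q in((-53,(192,155),(605,117)),(53,(160,283),(556,202))):
    pt=(205+t[0]/k-.5,130+t[1]/k-.5); ps=(290+(q[0]-400)/k-.5,140+q[1]/k-.5)
    for nm,D,p in(('top',d,pt),('scene',s,ps)):
        g=togen(ray(D,*p,.115)); v=g[:2]-[-16,y]; print(nm,y,g,'len',np.hypot(*v).round(1),'angle',np.arctan2(v[0],-v[1]).round(3))
for n,D in(('top',d),('scene',s)):
    cv2.imwrite('pics/end_%s.png'%n,D['color'])
hsv=cv2.cvtColor(d['color'],cv2.COLOR_BGR2HSV)
# fin alone: sides near axis only, both edges at z=.144
for y in(-53,53):
    g=np.load('gen.npz');
    yel=(hsv[...,0]>18)&(hsv[...,0]<32)&(hsv[...,1]>130)&(hsv[...,2]>185)
    P=np.array([togen(ray(d,b,a,.144))[:2] for a,b in np.argwhere(yel)]); P=P[(abs(P[:,0]+16)<17)&(abs(P[:,1]-y)<15)]
    w=np.polyfit(P[:,0],P[:,1],1); print('bright top',y,len(P),'angle',1.5708+np.arctan(w[0]))
E
python3 -c "
from h import *; rodpose()"
```

```text
top -53 [ 20.3 -51.1 115. ] len 36.3 angle 1.623
scene -53 [ 20.6  54.6 115. ] len 113.7 angle 2.814
top 53 [ 21.8  55.2 115. ] len 37.9 angle 1.629
scene 53 [ 19.1 -50.4 115. ] len 109.2 angle 0.327
bright top -53 68 angle 1.605236001036546
bright top 53 74 angle 1.577521196827643
rod ((0.5318422317504883, -0.2317572683095932), (0.17644716799259186, 0.027471259236335754), 68.61229705810547)
handle ((0.5138553977012634, -0.2720593810081482), (0.08181195706129074, 0.02629651129245758), 68.61572265625)
```

View pics/end_top.png

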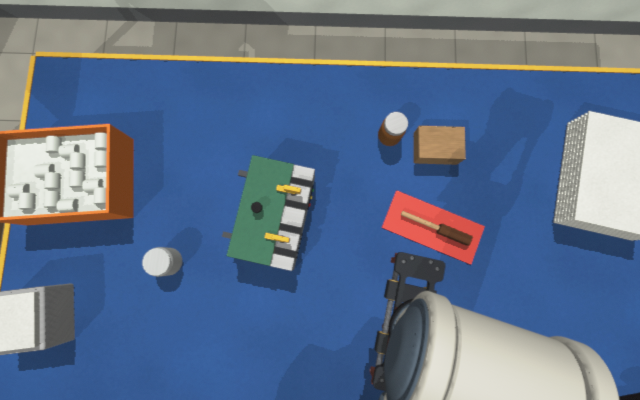

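The last view shows the rod on the mat at (435,228), the lid shut and both tongues across it. The jar, tin and carton are at their starting pixels. Handing in.

```bash
python3 -c "
from workcell import sign_off
print(sign_off())"
```

```text
the job is handed in; nothing more can be done
None
```

The job is done and handed in at about 45 s of robot time; `sign_off()` gives no verdict, so I only have my own checks.

**What I did**
- I pushed all four briquettes through tubes 3, 2, 1 and 0 with the rod. The picture afterwards showed four empty slots and four briquettes standing in the ember box.
- I laid the rod back on its mat before touching the lid. It ended about 2 mm from the mat's centre and in line with it.
- I turned both turnbuttons back to about 0, because button 0 started at about 0.33 rad and would have fouled the lid. I then swept the lid shut and pressed it down. The fingers stopped at shut height with 9 N.
- I turned each button 90° until the gripper was square to the generator.

**What failed or disagreed**
- **First grasp:** it closed on nothing. The real fingertips sit about 22–23 mm above the reported TCP. I measured this from both cameras and corrected for it; the rod had not moved.
- **Button angles:** the tool yaw gave about 1.57 rad for both. The pictures gave 1.605–1.645 for button 0 and 1.58–1.63 for button 1. I judged this to be within what the pictures can resolve and did not correct it.
- **Bystanders:** the jar, tin and carton looked unmoved in the last picture. I did not measure their positions numerically.

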